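Pack the card boxes into the transit case

ROBOT

A 7-joint arm with a two-finger parallel gripper is mounted at the origin on the work surface. World frame = base frame: x ahead of the robot, y to its left, z up, the work surface at z = 0. Lengths are in m, angles in rad, forces in N, time in s.
With the tool pointing down it reaches from about 0.35 to 0.9 m from the base axis. Payload 8.1 kg.
Tool frame: the origin (TCP) lies at the very end of the fingers, on their centre line; the grasp point (between the pads) lies 19 mm behind it (ctrl.pinch_z is the distance from the TCP to the grasp point, in m); z points along the fingers, y is the line along which they close (so a half turn about z gives the same grasp; the last joint's range is limited). The gripper opens to 85 mm and grips with 20 to 120 N. Pads are 22 mm wide; open, the fingers measure 114 mm over their backs; the gripper's body (76 mm by 85 mm) begins 54 mm behind the grasp point. The pads swing forward as they close: fully open they stand 13 mm farther back than shut.
Start: joints at [-1.231, 0.434, 0.025, 1.573, -0.012, 1.134, -0.075], TCP at [0.268, 0.565, 0.231] pointing down, gripper open.
Joint ranges: [-2.62, 2.62], [-0.44, 2.09], [-1.27, 1.32], [0.08, 2.57], [-1.32, 4.46], [0.12, 2], [-2.74, 2.74]. Speed limits (rad/s): [2.22, 2.22, 3.01, 3.01, 3.14, 3.14, 3.14].

INTERFACE

Orientations are given as a rotation vector (axis times angle).
In Python, from plant import ctrl gives the robot as it stands.
- The arm moves only by the tool drive_tool, never from a script. Its argument "steps" is a list of rows, each a list of 7 numbers: the shift along the tool's x, y, z in m, then the turn, a rotation vector about the tool's x, y, z in degrees, then the opening, from -1 (shut) to 1 (fully open). In form: [[dx, dy, dz, ax, ay, az, hand], ...]. A call has 1 to 5 rows; each row is the pose to reach, as a shift and turn from the pose commanded when the call began, along the tool's axes at that moment; what a row does not reach only later rows make up. A row lasts 1/12 s, in which the tool goes at most 41.7 mm and 7.16 degrees, less where a joint would pass 70% of its speed; a pose out of reach is approached as far as the arm can. A call with a gripper value outside its range is refused whole. The fingers move at their own pace and stop on an object; "newtons" is the grip in N (left out, the last holds). Time passes only in rows, so rows that repeat a pose let the fingers close. It gives the time, the measured TCP pose, the force, the opening and the grip force at its end, in the units of the state.
- ctrl.observe(): the state, without advancing time (a new reading comes with each control period).
- ctrl.grab_frame(name): name is "side" or "top" or "wrist"; returns a dict with "img" (400x640x3 uint8, red, green, blue), "fx", "fy", "cx", "cy" (pixels), "R" (3x3) and "t" (3): a world point X has camera coordinates R X + t; the wrist camera has in their place "hand_eye" (4x4, takes a point from camera to tool coordinates, whose origin is the TCP and whose axes are the flange's). Camera axes: x right, y down, z forward; pixel columns grow to the right and rows downward; lengths in m; the calibration is good to about 2 mm. A picture is of the moment at which its call begins: read the wrist's pose just before it. There is no depth.
- ctrl.job_done(): hands the job in; it is judged then, once.
The state is a dict: "clock": time; "q": joint angles; "qd": joint speeds; "tau": joint torques, N m; "eef_pos": TCP position; "tool_rot": TCP orientation; "force": force on the tool from outside, world axes, zero at the start; "moment": the same for the moment, N m; "finger_gap": finger opening in m; "finger_force": force on a finger pad.
Only numpy, scipy, OpenCV 4.12 (cv2) and the standard library are available. Lean on these libraries where they do the work, as an engineer would, in place of code of your own. Each camera call takes 0.05 s, during which the arm holds its last target. There are 200 camera calls.

TASK

Pack the small card boxes into the transit case: lift off its green hood and stand it aside, then stack the boxes flat and squarely on the raised deck, all the kraft-brown ones in one column on one half and all the blue ones in another on the other half. Then put the hood back over them so that it sits fully down on the base, and shut both orange catches over its ledges. Leave the other things on the table where they are.

Things in the scene. Friction and masses are not known exactly. Their poses are not given: they have to be found in the camera images.
- case: Grey base of the transit case, fixed; origin on the table under its centre, x across, y along towards the left catch, z up. Plate 108 x 240 mm, 12 mm high, with a raised deck 68 x 198 mm in its middle, top 22 mm above the table. Fingers fit beside the deck. The hood drops round it and stands on the plate, its origin then at (0, 0, 12 mm) of this frame, either way round.
- deck_left (a point): Middle of the left (+y) half of the deck, on its top: 49 mm from the case's origin along y, 22 mm above the table, marked by a thin dark outline of a box. One column stands here, the boxes' long side along the case's y, at most three boxes high.
- deck_right (a point): The same for the right (-y) half.
- hood: Loose hood of translucent green plastic, open below, 280 g, standing on the base at the start; origin at the centre of its lower rim, x across, y along, z up. Outside 83 x 213 mm, 94 mm high; inside 75 x 205 mm, 90 mm deep: 3.5 mm play all round the deck, 8 mm round columns on the deck marks. On each end wall a ledge 54 mm wide juts out 10 mm, its top 54 mm above the rim.
- hood_handle (a point): Centre of the black carrying handle on the hood: a bar 14 x 14 mm thick and 122 mm long along the hood's y, its centre 122 mm above the hood's rim, with 21 mm of free space between it and the hood's roof; its two feet are 52 mm to each side of the middle. The table is free for the hood about 0.5 m ahead and 0.38 m to the right of the robot's base.
- catch_left (a joint): Angle of the orange catch on the case's +y end: 0 = shut (upright, its hook over the hood's ledge), positive = swung down outwards; stop at 1.25. It stays where it is left (light friction, under 1 N at its tab) and shuts by pushing its outer face in towards the case from outside.
- catch_right (a joint): The same for the catch on the case's -y end.
- catch_left_tab (a point): Outer edge of the thumb tab at the free end of the left catch, a plate 50 mm wide and 4 mm thick; the tab lies 69 mm from the hinge. Shut, it stands 86 mm above the table and 7.5 mm outside the hinge line.
- catch_right_tab (a point): The same for the right catch.
- catch_left_hinge (a point): Middle of the left catch's hinge pin, which runs along the case's x: 122 mm from the case's origin along +y and 16 mm above the table.
- catch_right_hinge (a point): The same for the right catch, along -y.
- kraft1: Kraft-brown card box, 58 x 90 x 24 mm (x, y, z of its own frame), about 120 g; origin at the centre of the box. It is closed, stiff and stays shut. May be absent.
- kraft2: Kraft-brown card box, 58 x 90 x 24 mm (x, y, z of its own frame), about 120 g; origin at the centre of the box. It is closed, stiff and stays shut. May be absent.
- kraft3: Kraft-brown card box, 58 x 90 x 24 mm (x, y, z of its own frame), about 120 g; origin at the centre of the box. It is closed, stiff and stays shut. May be absent.
- blue1: Dark blue card box, 58 x 90 x 24 mm (x, y, z of its own frame), about 120 g; origin at the centre of the box. It is closed, stiff and stays shut. May be absent.
- blue2: Dark blue card box, 58 x 90 x 24 mm (x, y, z of its own frame), about 120 g; origin at the centre of the box. It is closed, stiff and stays shut. May be absent.
- blue3: Dark blue card box, 58 x 90 x 24 mm (x, y, z of its own frame), about 120 g; origin at the centre of the box. It is closed, stiff and stays shut. May be absent.
- stapler: Red and black stapler, 34 x 130 x 45 mm, not part of the job; origin under its centre.
- tape_roll: Roll of brown parcel tape lying flat, 64 mm across, 19 mm high, not part of the job; origin under its centre.
- red_box: Larger red box with a white label, 75 x 105 x 40 mm, not part of the job; origin under its centre.
- notes: Pad of yellow sticky notes, 76 x 76 x 18 mm, not part of the job; origin under its centre.
- marker: White marker pen with a black cap, 140 mm long, 19 mm thick, not part of the job; origin under its centre.
Not all that is in view belongs to the job. What is shaped like the blue1 but pink or turquoise is not meant.

How it is judged:
By the outcome, as a careful person would: the job done as asked, in the order asked, and still so for the second after the job is handed in, with the robot touching nothing.
Of kraft1, kraft2, kraft3 only 2 to 3 are there at a start; the rules pass over those that are not, and their reading is None.
Of blue1, blue2, blue3 only 2 to 3 are there at a start; the rules pass over those that are not, and their reading is None.
At some moment in a run one of kraft1, kraft2, kraft3, blue1, blue2, blue3, hood may be knocked a few centimetres aside while the robot is not near it.
Once in a run the grip may slacken for a moment while it holds something.
It also fails if it takes over 210 s, if anything falls off the work surface, if the arm or the gripper's body presses on something with over 40 N, if the wrist force passes 120 N, or if a joint passes its speed limit or range.

## Working session

There is one attempt and no reset: what is moved stays moved. The work goes in short steps, Python scripts to look and compute and a tool call to move; the robot and the scene stay as the last step left them, time stands still between calls to the robot, and variables do not carry over. Pictures are saved under pics/ and viewed, at most 14 in all, crops included, and the job is handed in when it is done.

Besides the shell and the picture viewer there is one more tool, called after ">>>" as a command line: name --pt "numbers of a row" for each row, then --argument value for the rest. drive_tool: Moves the arm, as the interface text tells. Its arguments: {"type":"object","properties":{"steps":{"type":"array","items":{"type":"array","items":{"type":"number"}}},"newtons":{"type":"number"}},"required":["steps"]}

```bash
ls; mkdir -p pics; cat > h.py <<'E'
import numpy as np, cv2
from scipy.spatial.transform import Rotation as Ro
from plant import ctrl
def grab(n):
    s=ctrl.observe(); f=ctrl.grab_frame(n)
    if n=="wrist":
        T=np.eye(4); T[:3,:3]=Ro.from_rotvec(s["tool_rot"]).as_matrix(); T[:3,3]=s["eef_pos"]
        C=T@np.array(f["hand_eye"]); f["R"]=C[:3,:3].T; f["t"]=-C[:3,:3].T@C[:3,3]
    f["R"]=np.array(f["R"]);f["t"]=np.array(f["t"]); return f
def ray(f,uv,z):
    uv=np.atleast_2d(np.array(uv,float)); d=np.c_[(uv[:,0]-f["cx"])/f["fx"],(uv[:,1]-f["cy"])/f["fy"],np.ones(len(uv))]@f["R"]
    c=-f["R"].T@f["t"]; return c+d*((z-c[2])/d[:,2])[:,None]
def proj(f,X):
    p=np.atleast_2d(X)@f["R"].T+f["t"]; return np.c_[f["fx"]*p[:,0]/p[:,2]+f["cx"],f["fy"]*p[:,1]/p[:,2]+f["cy"]]
def save(f,n): cv2.imwrite("pics/"+n,f["img"][:,:,::-1])
def toolmove(p,yaw=None):
    """shift in tool axes to world TCP p; yaw: wanted world angle of the tool y axis (mod 180)"""
    s=ctrl.observe(); R=Ro.from_rotvec(s["tool_rot"]); d=R.inv().apply(np.array(p)-s["eef_pos"])
    out=[np.round(d*1000,1)]
    M=R.as_matrix()
    if yaw is not None:
        z=np.array([0,0,-1.]); y=np.array([np.cos(yaw),np.sin(yaw),0])
        c=[np.c_[np.cross(yy,z),yy,z] for yy in (y,-y)]
        rv=[(R.inv()*Ro.from_matrix(m)).as_rotvec(degrees=True) for m in c]
        out+= [np.round(v,1) for v in rv]
    return out
E
python3 - <<'E'
from h import *
for n in("side","top","wrist"):
    f=grab(n);save(f,n+"0.png");print(n,-f["R"].T@f["t"],f["fx"],f["R"].round(2).tolist())
s=ctrl.observe();print({k:np.round(v,3) for k,v in s.items()});print(Ro.from_rotvec(s["tool_rot"]).as_matrix().round(3))
E
```

```text
pics
side [-0.18374548 -0.6016817   0.84105353] 389.4070317690363 [[0.7, -0.72, -0.01], [-0.45, -0.43, -0.78], [0.56, 0.55, -0.62]]
top [0.32665736 0.0399013  1.52697945] 520.5289432234285 [[-0.0, -1.0, 0.01], [-0.99, 0.0, -0.11], [0.11, -0.01, -0.99]]
wrist [0.20611593 0.59309545 0.37271635] 321.5674348633862 [[0.43, 0.9, -0.0], [0.87, -0.41, 0.27], [0.24, -0.12, -0.96]]
{'clock': np.float64(0.15), 'q': array([-1.231,  0.435,  0.025,  1.574, -0.012,  1.134, -0.075]), 'qd': array([-0.001, -0.003,  0.001, -0.004, -0.001,  0.001, -0.001]), 'tau': array([ 1.0000e-03, -6.7089e+01,  1.0260e+00, -3.1645e+01,  1.6000e-02,
        9.0000e-03, -0.0000e+00]), 'eef_pos': array([0.268, 0.564, 0.231]), 'tool_rot': array([-6.900e-01, -3.065e+00,  2.000e-03]), 'force': array([ 0.089, -0.322,  0.163]), 'moment': array([-0.   ,  0.011, -0.001]), 'finger_force': np.float64(0.0), 'finger_gap': np.float64(0.085)}
[[-0.904  0.428 -0.   ]
 [ 0.428  0.904 -0.001]
 [-0.    -0.001 -1.   ]]
```

View pics/top0.png

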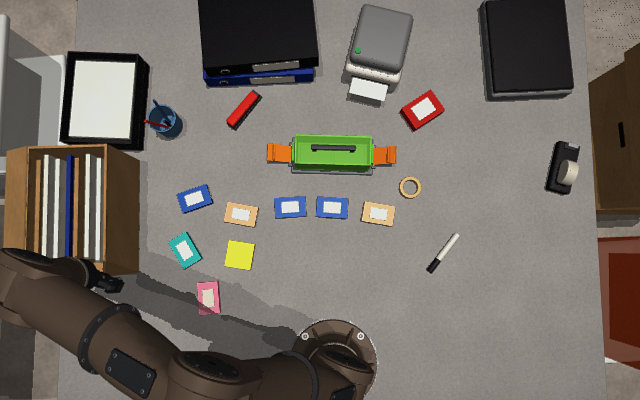

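View pics/side0.png

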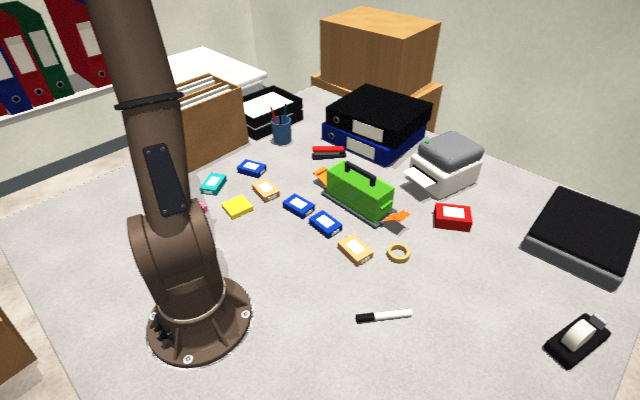

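```bash
cat >> h.py <<'E'
HSV={"blue":((105,120,60),(125,255,255)),"kraft":((8,60,120),(18,200,255)),"green":((45,120,60),(70,255,255)),"orange":((5,200,140),(15,255,255))}
def rects(f,col,z,amin=200,roi=None):
    h=cv2.cvtColor(np.ascontiguousarray(f["img"]),cv2.COLOR_RGB2HSV); m=cv2.inRange(h,*HSV[col])
    m=cv2.morphologyEx(m,cv2.MORPH_CLOSE,np.ones((3,3)))
    out=[]
    for c in cv2.findContours(m,cv2.RETR_EXTERNAL,cv2.CHAIN_APPROX_NONE)[0]:
        if cv2.contourArea(c)<amin: continue
        w=ray(f,c[:,0,:],z)[:,:2]; (cx,cy),(a,b),t=cv2.minAreaRect((w*1000).astype(np.float32))
        if a>b: t+=90   # t: direction of short side
        out.append((np.round([cx,cy],1),np.round(sorted((a,b)),1),round((t+90)%180-90,1),cv2.boundingRect(c)))
    return out
E
python3 - <<'E'
from h import *
f=grab("top")
for c,z in(("blue",.024),("kraft",.024),("green",.106),("orange",.03)):
    for r in rects(f,c,z): print(c,*r)
h=cv2.cvtColor(np.ascontiguousarray(f["img"]),cv2.COLOR_RGB2HSV)
dark=(h[:,:,2]<50).astype(np.uint8); dark[:140]=0;dark[158:]=0;dark[:,:305]=0;dark[:,360:]=0
ys,xs=np.nonzero(dark);print(xs.min(),xs.max(),ys.min(),ys.max())
rc=cv2.minAreaRect(ray(f,np.c_[xs,ys],.141)[:,:2].astype(np.float32)*1000);print(rc)
print("drop spot",proj(f,[.5,-.38,0]),"tape,marker",ray(f,[(410,187),(443,253)],.0))
E
```

```text
blue [443.1   1.8] [58.1 89.9] -4.5 (316, 197, 32, 22)
blue [444.6 123.5] [57.5 89.6] 4.0 (274, 196, 32, 22)
blue [470.6 400.2] [58.5 89. ] 19.6 (177, 184, 35, 29)
blue [451.2 764.1] [ 11.8 292.5] -88.3 (65, 155, 6, 102)
blue [843.8 220.7] [ 30.7 324.5] -0.0 (203, 68, 110, 11)
kraft [ 424.9 -135.3] [58.7 85.1] -10.2 (363, 202, 33, 24)
kraft [424.6 265.3] [59.  90.7] -10.4 (224, 202, 34, 25)
kraft [ 502.9 -226.6] [58.3 61.8] 88.9 (400, 176, 21, 22)
kraft [449.6 852.2] [ 11.9 266.4] -88.3 (34, 160, 7, 93)
kraft [446.7 741.1] [ 11.3 283.7] -88.3 (73, 158, 6, 99)
kraft [458. 801.] [292.  338.2] -88.3 (3, 144, 104, 117)
green [589.2   1.3] [ 98.5 225. ] -1.6 (292, 134, 82, 37)
orange [ 595.2 -152.9] [49.1 66. ] 4.7 (374, 146, 22, 19)
orange [602.7 156.2] [50.3 67.4] -0.1 (267, 144, 24, 18)
311 354 145 151
((595.11669921875, 1.6232223510742188), (116.32840728759766, 15.425446510314941), 88.34916687011719)
drop spot [[460.39671674 188.30896139]] tape,marker [[ 0.50418506 -0.23080502  0.        ]
 [ 0.3101454  -0.32309438  0.        ]]
```

```bash
python3 - <<'E'
from h import *
f=grab("top")
cv2.imwrite("pics/c1.png",cv2.resize(f["img"][120:240,160:440,::-1],None,fx=2.8,fy=2.8,interpolation=cv2.INTER_CUBIC))
E
```

```text
(no output)
```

View pics/c1.png

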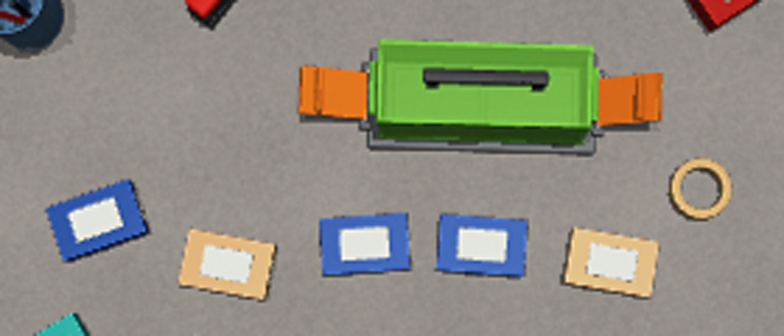

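```bash
cat >> h.py <<'E'
def plan(*wps,pose=None,hand=1,dmax=.15,amax=28):
    """wps: (x,y,z,yaw_deg of tool y or None[,dmax]); prints one target row per 5-row call"""
    s=ctrl.observe(); p=np.array(s["eef_pos"]); R=Ro.from_rotvec(s["tool_rot"])
    for w in wps:
        t=np.array(w[:3]); G=R
        if w[3] is not None:
            b=np.radians(w[3]); y=np.array([np.cos(b),np.sin(b),0]); z=np.array([0,0,-1.])
            G=min([Ro.from_matrix(np.c_[np.cross(q,z),q,z]) for q in (y,-y)],key=lambda g:(R.inv()*g).magnitude())
        dm=w[4] if len(w)>4 else dmax
        rv=(R.inv()*G).as_rotvec(degrees=True); n=int(max(1,np.ceil(np.linalg.norm(t-p)/dm-1e-3),np.ceil(np.linalg.norm(rv)/amax)))
        p0,R0=p,R
        for i in range(1,n+1):
            pn=p0+(t-p0)*i/n; d=R.inv().apply(pn-p)
            print("[%.3f,%.3f,%.3f,%.1f,%.1f,%.1f]"%(*d,*(rv/n)),end=" ")
            p=pn; R=R*Ro.from_rotvec(rv/n,degrees=True)
        print(" ->",np.round(p,3))
def st():
    s=ctrl.observe(); M=Ro.from_rotvec(s["tool_rot"]).as_matrix()
    print("t%.1f"%s["clock"],np.round(s["eef_pos"],4),"yaw %.1f"%np.degrees(np.arctan2(M[1,1],M[0,1])),"gap %.4f F %.1f"%(s["finger_gap"],s["finger_force"]),np.round(s["force"],1))
E
python3 - <<'E'
from h import *
plan((.595,.002,.21,-1.65),(.595,.002,.117,-1.65))
E
```

```text
[-0.107,-0.074,0.004,-0.0,0.0,13.3] [-0.121,-0.047,0.004,-0.0,0.0,13.3] [-0.129,-0.018,0.004,-0.0,0.0,13.3] [-0.130,0.012,0.004,-0.0,0.0,13.3] [-0.123,0.041,0.004,-0.0,0.0,13.3]  -> [0.595 0.002 0.21 ]
[-0.000,0.000,0.093,-0.0,0.0,-0.0]  -> [0.595 0.002 0.117]
```

>>> drive_tool --pt "-0.107 -0.074 0.004 0 0 13.3 1" --pt "-0.107 -0.074 0.004 0 0 13.3 1" --pt "-0.107 -0.074 0.004 0 0 13.3 1" --pt "-0.107 -0.074 0.004 0 0 13.3 1" --pt "-0.107 -0.074 0.004 0 0 13.3 1" --newtons 60

```text
clock: 0.67
eef_pos: [0.3353, 0.4488, 0.2276]
tool_rot: [1.048, 2.96, -0.001]
force: [-0.0, -0.1, 0.0]
finger_gap: 0.0852
finger_force: 0.0
```

>>> drive_tool --pt "-0.121 -0.047 0.004 0 0 13.3 1" --pt "-0.121 -0.047 0.004 0 0 13.3 1" --pt "-0.121 -0.047 0.004 0 0 13.3 1" --pt "-0.121 -0.047 0.004 0 0 13.3 1" --pt "-0.121 -0.047 0.004 0 0 13.3 1"

```text
clock: 1.08
eef_pos: [0.3993, 0.3377, 0.2235]
tool_rot: [1.382, 2.821, -0.0]
force: [0.1, 1.0, 0.3]
finger_gap: 0.0857
finger_force: 0.0
```

>>> drive_tool --pt "-0.129 -0.018 0.004 0 0 13.3 1" --pt "-0.129 -0.018 0.004 0 0 13.3 1" --pt "-0.129 -0.018 0.004 0 0 13.3 1" --pt "-0.129 -0.018 0.004 0 0 13.3 1" --pt "-0.129 -0.018 0.004 0 0 13.3 1"

```text
clock: 1.5
eef_pos: [0.4643, 0.2258, 0.2194]
tool_rot: [1.697, 2.643, 0.0]
force: [-1.7, 0.5, 0.0]
finger_gap: 0.0852
finger_force: 0.0
```

>>> drive_tool --pt "-0.13 0.012 0.004 0 0 13.3 1" --pt "-0.13 0.012 0.004 0 0 13.3 1" --pt "-0.13 0.012 0.004 0 0 13.3 1" --pt "-0.13 0.012 0.004 0 0 13.3 1" --pt "-0.13 0.012 0.004 0 0 13.3 1"

```text
clock: 1.92
eef_pos: [0.5296, 0.1133, 0.2152]
tool_rot: [1.991, 2.429, -0.0]
force: [-0.2, -0.4, -0.1]
finger_gap: 0.0854
finger_force: 0.0
```

>>> drive_tool --pt "-0.123 0.041 0.004 0 0 13.3 1" --pt "-0.123 0.041 0.004 0 0 13.3 1" --pt "-0.123 0.041 0.004 0 0 13.3 1" --pt "-0.123 0.041 0.004 0 0 13.3 1" --pt "-0.123 0.041 0.004 0 0 13.3 1"

```text
clock: 2.33
eef_pos: [0.594, 0.0013, 0.2109]
tool_rot: [2.258, 2.184, -0.001]
force: [-0.1, 1.0, 0.5]
finger_gap: 0.0853
finger_force: 0.0
```

```bash
python3 - <<'E'
from h import *
st(); f=grab("wrist"); save(f,"w1.png")
print(proj(f,[[.595,.063,.141],[.595,-.059,.141]]))
plan((.595,.002,.21,-1.65),(.595,.002,.117,-1.65))
E
```

```text
t2.3 [0.594  0.0013 0.2109] yaw -1.9 gap 0.0853 F 0.0 [-0.1  1.   0.5]
[[318.0022358  117.92088997]
 [323.87461561 287.18772215]]
[-0.002,0.002,0.001,-0.0,-0.0,-0.1]  -> [0.595 0.002 0.21 ]
[-0.000,0.000,0.093,-0.0,-0.0,-0.0]  -> [0.595 0.002 0.117]
```

View pics/w1.png

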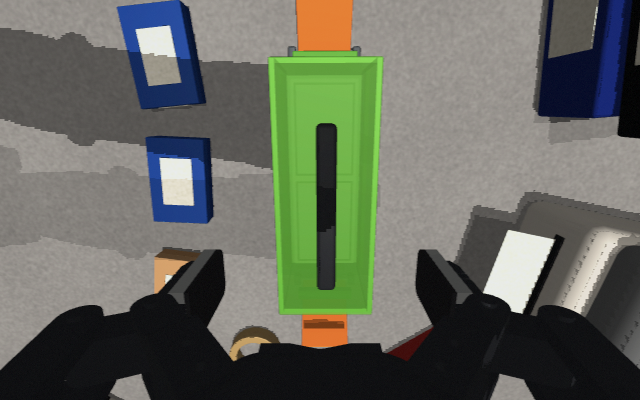

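>>> drive_tool --pt "0 0.003 0.03 0 0 0 1" --pt "0 0.003 0.06 0 0 0 1" --pt "0 0.003 0.085 0 0 0 1" --pt "0 0.003 0.094 0 0 0 1" --pt "0 0.003 0.094 0 0 0 1"

```text
clock: 2.8
eef_pos: [0.5941, 0.0047, 0.1151]
tool_rot: [-2.25, -2.187, 0.004]
force: [-0.8, -0.4, 0.5]
finger_gap: 0.0856
finger_force: 0.0
```

>>> drive_tool --pt "0 0 0 0 0 0 -1" --pt "0 0 0 0 0 0 -1" --pt "0 0 0 0 0 0 -1" --pt "0 0 0 0 0 0 -1" --pt "0 0 0 0 0 0 -1"

```text
clock: 3.22
eef_pos: [0.5965, 0.0015, 0.1183]
tool_rot: [2.257, 2.184, 0.002]
force: [0.3, -0.3, 0.3]
finger_gap: 0.0253
finger_force: 0.0
```

>>> drive_tool --pt "0 0 0 0 0 0 -1" --pt "0 0 0 0 0 0 -1" --pt "0 0 0 0 0 0 -1"

```text
clock: 3.47
eef_pos: [0.5968, 0.0014, 0.1179]
tool_rot: [2.257, 2.184, 0.002]
force: [2.7, 1.0, 5.2]
finger_gap: 0.0132
finger_force: 59.3
```

>>> drive_tool --pt "0 0 -0.01 0 0 0 -1" --pt "0 0 -0.03 0 0 0 -1" --pt "0 0 -0.05 0 0 0 -1" --pt "0 0 -0.07 0 0 0 -1" --pt "0 0 -0.07 0 0 0 -1" --newtons 90

```text
clock: 3.88
eef_pos: [0.5975, 0.001, 0.1912]
tool_rot: [2.256, 2.182, 0.005]
force: [1.0, -0.2, -2.1]
finger_gap: 0.012
finger_force: 88.0
```

>>> drive_tool --pt "0 0 -0.02 0 0 0 -1" --pt "0 0 -0.04 0 0 0 -1" --pt "0 0 -0.06 0 0 0 -1" --pt "0 0 -0.065 0 0 0 -1" --pt "0 0 -0.065 0 0 0 -1"

```text
clock: 4.3
eef_pos: [0.5964, 0.0013, 0.2532]
tool_rot: [2.257, 2.184, 0.002]
force: [-0.7, -0.4, -2.5]
finger_gap: 0.0119
finger_force: 88.2
```

```bash
python3 - <<'E'
from h import *
st(); f=grab("top"); save(f,"t2.png")
plan((.5,-.40,.253,None,.1),(.5,-.40,.115,None,.08),(.5,-.4,.106,None))
E
```

```text
t4.3 [0.5964 0.0013 0.2532] yaw -1.9 gap 0.0119 F 88.2 [-0.7 -0.4 -2.5]
[-0.081,-0.017,-0.000,0.0,0.0,0.0] [-0.081,-0.017,-0.000,0.0,0.0,0.0] [-0.081,-0.017,-0.000,0.0,0.0,0.0] [-0.081,-0.017,-0.000,0.0,0.0,0.0] [-0.081,-0.017,-0.000,0.0,0.0,0.0]  -> [ 0.5   -0.4    0.253]
[-0.000,0.000,0.069,0.0,0.0,0.0] [-0.000,0.000,0.069,0.0,0.0,0.0]  -> [ 0.5   -0.4    0.115]
[-0.000,0.000,0.009,0.0,0.0,0.0]  -> [ 0.5   -0.4    0.106]
```

View pics/t2.png

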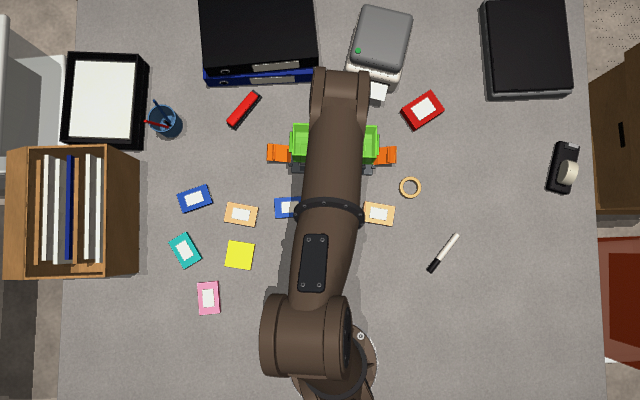

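>>> drive_tool --pt "-0.02 -0.004 0 0 0 0 -1" --pt "-0.045 -0.01 0 0 0 0 -1" --pt "-0.07 -0.015 0 0 0 0 -1" --pt "-0.1 -0.021 0 0 0 0 -1" --pt "-0.13 -0.027 0 0 0 0 -1"

```text
clock: 4.77
eef_pos: [0.5634, -0.1281, 0.2503]
tool_rot: [-2.255, -2.184, 0.003]
force: [0.7, -0.7, -1.8]
finger_gap: 0.0121
finger_force: 88.1
```

>>> drive_tool --pt "-0.03 -0.007 0 0 0 0 -1" --pt "-0.06 -0.013 0 0 0 0 -1" --pt "-0.09 -0.019 0 0 0 0 -1" --pt "-0.12 -0.026 0 0 0 0 -1" --pt "-0.15 -0.032 0 0 0 0 -1"

```text
clock: 5.18
eef_pos: [0.5263, -0.2773, 0.2503]
tool_rot: [-2.255, -2.183, 0.002]
force: [1.1, -0.2, -1.5]
finger_gap: 0.0121
finger_force: 88.1
```

>>> drive_tool --pt "-0.03 -0.007 0 0 0 0 -1" --pt "-0.06 -0.013 0 0 0 0 -1" --pt "-0.09 -0.019 0 0 0 0 -1" --pt "-0.115 -0.024 0 0 0 0 -1" --pt "-0.125 -0.026 0 0 0 0 -1"

```text
clock: 5.6
eef_pos: [0.4946, -0.4045, 0.2503]
tool_rot: [-2.261, -2.178, 0.005]
force: [-1.2, -0.3, -1.5]
finger_gap: 0.0122
finger_force: 88.1
```

>>> drive_tool --pt "0 0 0.02 0 0 0 -1" --pt "0 0 0.05 0 0 0 -1" --pt "0 0 0.08 0 0 0 -1" --pt "0 0 0.11 0 0 0 -1" --pt "0 0 0.135 0 0 0 -1"

```text
clock: 6.02
eef_pos: [0.4966, -0.3988, 0.1135]
tool_rot: [-2.254, -2.182, 0.001]
force: [0.8, 0.1, -2.0]
finger_gap: 0.0126
finger_force: 88.1
```

>>> drive_tool --pt "0 0 0.003 0 0 0 -1" --pt "0 0 0.006 0 0 0 -1" --pt "0 0 0.009 0 0 0 -1" --pt "0 0 0.01 0 0 0 -1" --pt "0 0 0.01 0 0 0 -1"

```text
clock: 6.43
eef_pos: [0.4984, -0.401, 0.1084]
tool_rot: [2.256, 2.184, 0.001]
force: [-0.9, -0.7, -1.9]
finger_gap: 0.0124
finger_force: 88.1
```

```bash
python3 - <<'E'
from h import *
st(); f=grab("side"); save(f,"s3.png"); f=grab("top"); save(f,"t3.png")
E
```

```text
t6.4 [ 0.4984 -0.401   0.1084] yaw -1.9 gap 0.0124 F 88.1 [-0.9 -0.7 -1.9]
```

View pics/s3.png

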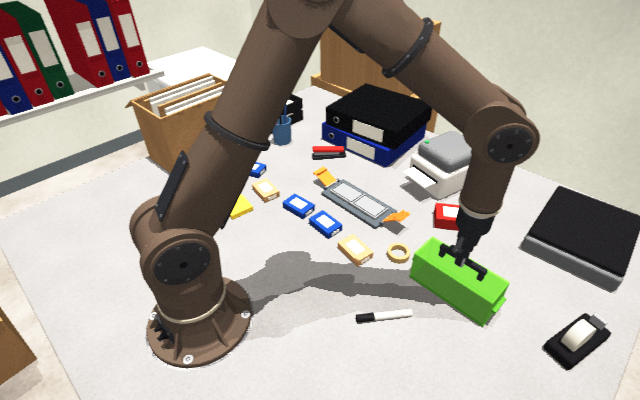

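>>> drive_tool --pt "0 0 0.001 0 0 0 -1" --pt "0 0 0.002 0 0 0 -1" --pt "0 0 0.003 0 0 0 -1" --pt "0 0 0.004 0 0 0 -1" --pt "0 0 0.004 0 0 0 -1"

```text
clock: 6.95
eef_pos: [0.4993, -0.401, 0.1056]
tool_rot: [2.255, 2.183, 0.003]
force: [-0.9, 3.8, 15.2]
finger_gap: 0.0123
finger_force: 90.7
```

>>> drive_tool --pt "0 0 -0.001 0 0 0 0" --pt "0 0 -0.001 0 0 0 0.3" --pt "0 0 -0.001 0 0 0 0.3" --pt "0 0 -0.001 0 0 0 0.3" --pt "0 0 -0.001 0 0 0 0.3"

```text
clock: 7.37
eef_pos: [0.4977, -0.4006, 0.1041]
tool_rot: [-2.257, -2.184, 0.0]
force: [0.5, -0.4, -0.8]
finger_gap: 0.0554
finger_force: 0.0
```

>>> drive_tool --pt "0 0 -0.02 0 0 0 0.3" --pt "0 0 -0.05 0 0 0 0.3" --pt "0 0 -0.08 0 0 0 1" --pt "0 0 -0.11 0 0 0 1" --pt "0 0 -0.14 0 0 0 1"

```text
clock: 7.78
eef_pos: [0.4975, -0.4005, 0.2455]
tool_rot: [-2.258, -2.184, 0.0]
force: [1.2, -1.1, 0.0]
finger_gap: 0.0854
finger_force: 0.0
```

```bash
python3 - <<'E'
from h import *
st(); f=grab("top"); save(f,"t4.png")
for c,z in(("blue",.024),("kraft",.024),("green",.094)):
    for r in rects(f,c,z):
        if r[0][0]<600 and abs(r[0][1])<600: print(c,*r[:3])
h=f["img"][:, :, :]
cv2.imwrite("pics/c4.png",cv2.resize(h[130:185,260:405,::-1],None,fx=5,fy=5,interpolation=cv2.INTER_CUBIC))
E
```

```text
t7.8 [ 0.4975 -0.4005  0.2455] yaw -1.9 gap 0.0854 F 0.0 [ 1.2 -1.1  0. ]
blue [443.1   1.8] [58.1 89.9] -4.5
blue [444.6 123.5] [57.5 89.6] 4.0
blue [470.1 400. ] [57.7 89. ] 19.6
green [ 494.5 -370.2] [ 92.3 190.7] -0.1
```

View pics/c4.png

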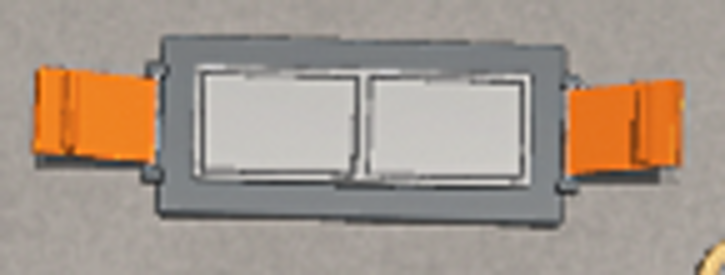

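```bash
python3 - <<'E'
from h import *
f=grab("top")
h=cv2.cvtColor(np.ascontiguousarray(f["img"]),cv2.COLOR_RGB2HSV)
print(h[141,312],h[155,315],h[138,300],h[213,230],h[203,375], h[130,330])
print("kraft",[(r[0],r[1],r[2]) for r in rects(f,"kraft",.024,100)])
def mr(m,z,name):
    m2=np.zeros_like(m);m2[134:178,288:378]=m[134:178,288:378]
    cs=cv2.findContours(cv2.morphologyEx(m2,cv2.MORPH_CLOSE,np.ones((3,3))),cv2.RETR_EXTERNAL,cv2.CHAIN_APPROX_NONE)[0]
    for c in cs:
        if cv2.contourArea(c)>200:
            print(name,[np.round(v,1) for v in cv2.minAreaRect((ray(f,c[:,0],z)[:,:2]*1000).astype(np.float32))])
mr(((h[:,:,1]<45)&(h[:,:,2]>165)).astype(np.uint8)*255,.022,"deck")
mr(((h[:,:,0]>90)&(h[:,:,0]<125)&(h[:,:,1]>20)).astype(np.uint8)*255,.012,"plate")
E
```

```text
[102  10 126] [ 15   8 198] [ 96  10 125] [ 18 108 240] [ 23  87 245] [ 13  19 162]
kraft [(array([ 182.7, -815.9]), array([118.6, 328.8]), 86.5), (array([424.5, 265.4]), array([59.3, 90.7]), -10.4), (array([433.8, 799.9]), array([292.7, 386.6]), -88.3)]
deck [array([5.973e+02, 1.000e-01]), array([194.9,  65.4]), np.float64(88.4)]
```

```bash
sed -i 's/(8,60,120),(18,200,255)/(8,60,120),(25,200,255)/' h.py; python3 - <<'E'
from h import *
plan((.425,-.137,.2,-10.3),(.425,-.137,.14,-10.3))
E
```

```text
[0.132,-0.042,0.024,0.2,0.1,4.2] [0.128,-0.051,0.024,0.2,0.1,4.2]  -> [ 0.425 -0.137  0.2  ]
[-0.000,-0.000,0.060,0.0,-0.0,0.0]  -> [ 0.425 -0.137  0.14 ]
```

>>> drive_tool --pt "0.132 -0.042 0.024 0.2 0.1 4.2 1" --pt "0.132 -0.042 0.024 0.2 0.1 4.2 1" --pt "0.132 -0.042 0.024 0.2 0.1 4.2 1" --pt "0.132 -0.042 0.024 0.2 0.1 4.2 1" --pt "0.132 -0.042 0.024 0.2 0.1 4.2 1"

```text
clock: 8.3
eef_pos: [0.459, -0.2622, 0.2188]
tool_rot: [-2.325, -2.101, 0.001]
force: [0.9, -0.4, 0.2]
finger_gap: 0.0857
finger_force: 0.0
```

>>> drive_tool --pt "0.128 -0.051 0.024 0.2 0.1 4.2 1" --pt "0.128 -0.051 0.024 0.2 0.1 4.2 1" --pt "0.128 -0.051 0.024 0.2 0.1 4.2 1" --pt "0.128 -0.051 0.024 0.2 0.1 4.2 1" --pt "0.128 -0.051 0.024 0.2 0.1 4.2 1"

```text
clock: 8.72
eef_pos: [0.4215, -0.1309, 0.1957]
tool_rot: [-2.399, -2.013, 0.004]
force: [0.3, -0.3, 0.3]
finger_gap: 0.0851
finger_force: 0.0
```

>>> drive_tool --pt "0 0 0.06 0 0 0 1" --pt "0 0 0.06 0 0 0 1" --pt "0 0 0.06 0 0 0 1" --pt "0 0 0.06 0 0 0 1"

```text
clock: 9.05
eef_pos: [0.4221, -0.1354, 0.1364]
tool_rot: [-2.407, -2.006, 0.007]
force: [0.3, -0.2, 0.2]
finger_gap: 0.0856
finger_force: 0.0
```

```bash
python3 - <<'E'
from h import *
st(); f=grab("wrist"); save(f,"w5.png")
print([r for r in rects(f,"kraft",.024,2000)])
E
```

```text
t9.1 [ 0.4221 -0.1354  0.1364] yaw -10.4 gap 0.0856 F 0.0 [ 0.3 -0.2  0.2]
[(array([ 425.9, -134.1]), array([58.7, 90. ]), -10.2, (289, 136, 74, 108)), (array([ 608.9, -159.7]), array([64.2, 95.5]), 13.5, (500, 135, 104, 99))]
```

View pics/w5.png

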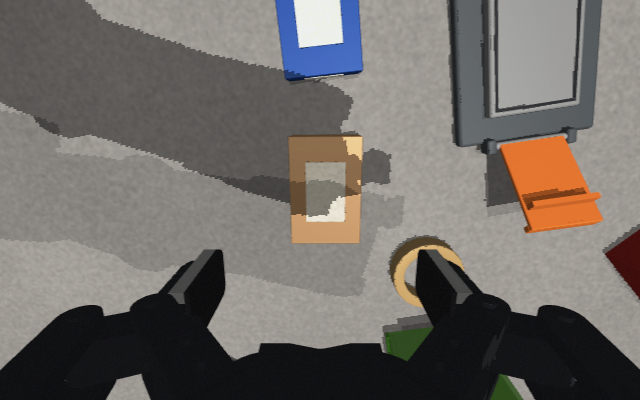

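>>> drive_tool --pt "0.002 0.003 0.04 0 0 0 1" --pt "0.002 0.003 0.08 0 0 0 1" --pt "0.002 0.003 0.11 0 0 0 1" --pt "0.002 0.003 0.13 0 0 0 1" --pt "0.002 0.003 0.133 0 0 0 1"

```text
clock: 9.52
eef_pos: [0.4246, -0.1327, 0.0021]
tool_rot: [-2.405, -2.007, 0.006]
force: [-0.3, 0.2, -0.2]
finger_gap: 0.0856
finger_force: 0.0
```

>>> drive_tool --pt "0 0 0 0 0 0 -1" --pt "0 0 0 0 0 0 -1" --pt "0 0 0 0 0 0 -1" --pt "0 0 0 0 0 0 -1" --pt "0 0 0 0 0 0 -1" --newtons 60

```text
clock: 9.93
eef_pos: [0.4265, -0.1329, 0.0058]
tool_rot: [-2.408, -2.011, -0.0]
force: [0.1, -1.4, 4.5]
finger_gap: 0.0565
finger_force: 63.7
```

```bash
python3 - <<'E'
from h import *
st()
plan((.426,-.134,.12,None),(.5956,-.049,.12,-1.6,.1),(.5956,-.049,.024,-1.6,.1))
E
```

```text
t9.9 [ 0.4265 -0.1329  0.0058] yaw -10.3 gap 0.0565 F 63.7 [ 0.1 -1.4  4.5]
[-0.001,-0.001,-0.114,0.0,0.0,0.0]  -> [ 0.426 -0.134  0.12 ]
[0.057,0.076,-0.000,-0.1,-0.1,-4.3] [0.051,0.080,-0.000,-0.1,-0.1,-4.3]  -> [ 0.596 -0.049  0.12 ]
[-0.000,0.000,0.096,-0.0,-0.0,-0.0]  -> [ 0.596 -0.049  0.024]
```

>>> drive_tool --pt "0 0 -0.02 0 0 0 -1" --pt "0 0 -0.05 0 0 0 -1" --pt "0 0 -0.08 0 0 0 -1" --pt "0 0 -0.11 0 0 0 -1" --pt "0 0 -0.114 0 0 0 -1"

```text
clock: 10.35
eef_pos: [0.4285, -0.1338, 0.1232]
tool_rot: [-2.411, -2.012, -0.006]
force: [0.3, 0.2, -1.1]
finger_gap: 0.0563
finger_force: 65.4
```

>>> drive_tool --pt "0.011 0.015 0 0 0 -1 -1" --pt "0.022 0.03 0 0 0 -2 -1" --pt "0.035 0.047 0 0 0 -3 -1" --pt "0.047 0.062 0 0 0 -4 -1" --pt "0.057 0.076 0 0 0 -4.3 -1"

```text
clock: 10.77
eef_pos: [0.512, -0.0892, 0.1184]
tool_rot: [-2.327, -2.1, 0.0]
force: [-0.5, -0.4, -1.7]
finger_gap: 0.0565
finger_force: 65.3
```

>>> drive_tool --pt "0.012 0.018 0 0 0 -1 -1" --pt "0.024 0.037 0 0 0 -2 -1" --pt "0.037 0.057 0 0 0 -3 -1" --pt "0.046 0.072 0 0 0 -4 -1" --pt "0.051 0.08 0 0 0 -4.3 -1"

```text
clock: 11.18
eef_pos: [0.5977, -0.0462, 0.1178]
tool_rot: [-2.246, -2.188, -0.0]
force: [0.1, -0.2, -2.0]
finger_gap: 0.0566
finger_force: 65.3
```

>>> drive_tool --pt "0 0 0 0 0 0 -1" --pt "0 0 0 0 0 0 -1" --pt "0 0 0 0 0 0 -1"

```text
clock: 11.43
eef_pos: [0.5942, -0.0489, 0.1171]
tool_rot: [-2.25, -2.181, 0.004]
force: [-0.1, -0.6, -1.1]
finger_gap: 0.0564
finger_force: 65.3
```

```bash
python3 - <<'E'
from h import *
st(); f=grab("wrist"); save(f,"w6.png"); print(proj(f,[[.5956,-.049,.022],[.598,.049,.022]]))
s=ctrl.observe()
print([r for r in rects(f,"kraft",s["eef_pos"][2]+.02,2000)])
plan((.5956,-.049,.12,-1.6),(.5956,-.049,.03,-1.6,.1))
E
```

```text
t11.4 [ 0.5942 -0.0489  0.1171] yaw -1.8 gap 0.0564 F 65.3 [-0.1 -0.6 -1.1]
[[322.48770683 200.37127675]
 [321.76458659  62.89326471]]
[(array([593.7, -74.3]), array([26.3, 57.4]), 88.6, (255, 300, 132, 52)), (array([595.2, -20. ]), array([30.3, 57.1]), 88.7, (246, 171, 148, 74))]
[-0.000,0.001,-0.003,-0.4,-0.2,-0.2]  -> [ 0.596 -0.049  0.12 ]
[-0.000,-0.000,0.090,0.0,-0.0,-0.0]  -> [ 0.596 -0.049  0.03 ]
```

View pics/w6.png

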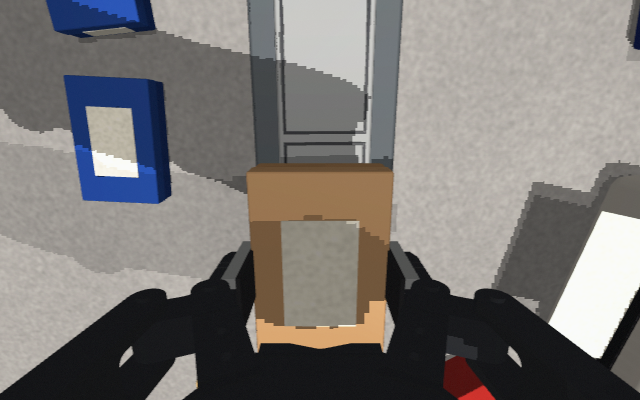

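```bash
python3 - <<'E'
from h import *
f=grab("wrist"); st()
g=f["img"].astype(int)
for r in (10,20,30,60): print(r," ".join("%d:%d,%d,%d"%(c,*g[r,c]) for c in list(range(244,256))+list(range(364,372))+list(range(396,408))))
for r in (10,60):
  print(r,ray(f,[(250,r),(402,r)],.012).round(4)[:,:2].tolist(), ray(f,[(284,r),(366,r)],.022).round(4)[:,:2].tolist())
E
```

```text
t11.5 [ 0.5944 -0.0488  0.1172] yaw -1.8 gap 0.0565 F 65.3 [-0.4 -0.4 -2.4]
10 244:174,169,163 245:175,172,165 246:179,175,169 247:130,129,126 248:79,84,87 249:66,70,72 250:91,96,99 251:112,119,122 252:113,119,123 253:112,119,122 254:111,118,121 255:112,120,123 364:202,203,200 365:202,203,200 366:162,162,160 367:102,103,103 368:86,86,89 369:85,85,89 370:142,143,142 371:189,190,187 396:114,120,122 397:114,120,123 398:115,120,123 399:109,114,117 400:99,104,107 401:85,89,93 402:149,145,142 403:185,179,173 404:188,182,175 405:186,181,174 406:183,178,171 407:180,174,168
20 244:177,173,166 245:178,173,167 246:178,174,167 247:143,139,136 248:93,95,96 249:88,94,97 250:100,106,110 251:109,116,119 252:112,117,121 253:113,119,122 254:113,119,122 255:112,117,121 364:201,201,199 365:201,202,199 366:159,159,157 367:101,100,102 368:87,88,91 369:100,101,103 370:148,148,148 371:190,190,188 396:115,121,123 397:114,120,122 398:111,117,120 399:102,108,111 400:93,98,101 401:104,105,104 402:157,152,147 403:180,175,170 404:183,179,172 405:186,181,174 406:187,183,175 407:190,186,178
30 244:182,177,170 245:1
[... 415 characters left out ...]
:186,181,175 405:186,180,174 406:184,177,172 407:184,178,172
60 244:107,104,101 245:109,105,102 246:109,106,102 247:109,106,103 248:109,107,103 249:99,96,94 250:69,69,70 251:54,57,60 252:60,64,66 253:67,70,72 254:68,72,74 255:69,72,75 364:185,184,183 365:143,142,142 366:105,104,107 367:95,96,99 368:148,148,148 369:191,190,189 370:203,201,200 371:195,195,192 396:110,116,120 397:97,103,106 398:86,91,95 399:160,157,152 400:194,189,182 401:191,186,179 402:186,179,174 403:180,175,169 404:178,175,167 405:180,175,170 406:182,176,171 407:184,176,171
10 [[0.5497, 0.0858], [0.6541, 0.0822]] [[0.5741, 0.0823], [0.6281, 0.0805]]
60 [[0.5469, 0.054], [0.6552, 0.0504]] [[0.5722, 0.0517], [0.6283, 0.0499]]
```

>>> drive_tool --pt "-0.002 0.002 0.025 0 0 0 -1" --pt "-0.002 0.002 0.05 0 0 0 -1" --pt "-0.002 0.002 0.07 0 0 0 -1" --pt "-0.002 0.002 0.082 0 0 0 -1" --pt "-0.002 0.002 0.085 0 0 0 -1"

```text
clock: 11.95
eef_pos: [0.5951, -0.0499, 0.0301]
tool_rot: [-2.247, -2.181, 0.007]
force: [-0.0, -0.4, -2.0]
finger_gap: 0.0565
finger_force: 65.3
```

>>> drive_tool --pt "0 0 0.002 0 0 0 -1" --pt "0 0 0.004 0 0 0 -1" --pt "0 0 0.005 0 0 0 -1" --pt "0 0 0.006 0 0 0 -1" --pt "0 0 0.006 0 0 0 -1"

```text
clock: 12.37
eef_pos: [0.5976, -0.0498, 0.0278]
tool_rot: [-2.249, -2.184, -0.0]
force: [-5.2, 0.6, 10.2]
finger_gap: 0.0565
finger_force: 66.5
```

>>> drive_tool --pt "0 0 -0.001 0 0 0 1" --pt "0 0 -0.001 0 0 0 1" --pt "0 0 -0.001 0 0 0 1" --pt "0 0 -0.001 0 0 0 1" --pt "0 0 -0.001 0 0 0 1"

```text
clock: 12.78
eef_pos: [0.5969, -0.0495, 0.027]
tool_rot: [-2.248, -2.184, 0.003]
force: [0.2, 0.2, 0.6]
finger_gap: 0.0855
finger_force: 0.0
```

>>> drive_tool --pt "0 0 -0.03 0 0 0 1" --pt "0 0 -0.06 0 0 0 1" --pt "0 0 -0.09 0 0 0 1" --pt "0 0 -0.12 0 0 0 1" --pt "0 0 -0.12 0 0 0 1"

```text
clock: 13.2
eef_pos: [0.6008, -0.0509, 0.1526]
tool_rot: [-2.253, -2.187, -0.007]
force: [1.1, -1.0, -0.7]
finger_gap: 0.0856
finger_force: 0.0
```

```bash
cat >> h.py <<'E'
def look(col,z=.024,near=None,r=120,a=1500):
    f=grab("wrist"); st()
    for q in rects(f,col,z,a):
        if near is None or np.hypot(q[0][0]-near[0],q[0][1]-near[1])<r: print("wrist",col,*q[:3])
    return f
E
python3 - <<'E'
from h import *
f=look("kraft",.046); save(f,"w7.png"); g=f["img"]
plan((.425,.265,.13,-10.4))
E
```

```text
t13.2 [ 0.5997 -0.0504  0.15  ] yaw -1.7 gap 0.0854 F 0.0 [0.7 0.8 0.2]
wrist kraft [ 593.6 -150.7] [53.2 82.8] -1.8
wrist kraft [597.6 -50.9] [58.5 89.5] -1.6
[0.103,-0.061,0.007,-0.0,-0.1,2.9] [0.100,-0.066,0.007,-0.0,-0.1,2.9] [0.097,-0.071,0.007,-0.0,-0.1,2.9]  -> [0.425 0.265 0.13 ]
```

>>> drive_tool --pt "0.103 -0.061 0.007 0 0 2.9 1" --pt "0.103 -0.061 0.007 0 0 2.9 1" --pt "0.103 -0.061 0.007 0 0 2.9 1" --pt "0.103 -0.061 0.007 0 0 2.9 1" --pt "0.103 -0.061 0.007 0 0 2.9 1"

```text
clock: 13.67
eef_pos: [0.538, 0.0573, 0.1397]
tool_rot: [-2.296, -2.13, 0.005]
force: [-0.1, -0.3, -0.2]
finger_gap: 0.0858
finger_force: 0.0
```

>>> drive_tool --pt "0.1 -0.066 0.007 0 0 2.9 1" --pt "0.1 -0.066 0.007 0 0 2.9 1" --pt "0.1 -0.066 0.007 0 0 2.9 1" --pt "0.1 -0.066 0.007 0 0 2.9 1" --pt "0.1 -0.066 0.007 0 0 2.9 1"

```text
clock: 14.08
eef_pos: [0.4812, 0.1607, 0.134]
tool_rot: [-2.352, -2.071, 0.005]
force: [0.2, -0.4, -0.7]
finger_gap: 0.0854
finger_force: 0.0
```

>>> drive_tool --pt "0.097 -0.071 0.007 0 0 2.9 1" --pt "0.097 -0.071 0.007 0 0 2.9 1" --pt "0.097 -0.071 0.007 0 0 2.9 1" --pt "0.097 -0.071 0.007 0 0 2.9 1" --pt "0.097 -0.071 0.007 0 0 2.9 1"

```text
clock: 14.5
eef_pos: [0.4243, 0.2654, 0.128]
tool_rot: [-2.406, -2.009, 0.004]
force: [0.7, -0.9, 0.1]
finger_gap: 0.0857
finger_force: 0.0
```

>>> drive_tool --pt "0 0 0 0 0 0 1" --pt "0 0 0 0 0 0 1"

```text
clock: 14.67
eef_pos: [0.4255, 0.2628, 0.1284]
tool_rot: [-2.412, -2.003, 0.004]
force: [-0.4, 0.1, 0.5]
finger_gap: 0.0855
finger_force: 0.0
```

```bash
python3 - <<'E'
from h import *
f=look("kraft"); save(f,"w8.png")
E
```

```text
t14.7 [0.4254 0.263  0.1285] yaw -10.6 gap 0.0857 F 0.0 [-0.5  0.7  0.4]
wrist kraft [611.1 152.9] [57.7 71.2] 89.3
wrist kraft [420.4 240.1] [41.5 58.7] 79.5
wrist kraft [311.7 268.9] [73.6 74.3] 80.9
wrist kraft [429.3 285.7] [44.7 57.9] 79.4
```

>>> drive_tool --pt "0.001 0 0.04 0 0 0 1" --pt "0.001 0 0.08 0 0 0 1" --pt "0.001 0 0.11 0 0 0 1" --pt "0.001 0 0.123 0 0 0 1" --pt "0.001 0 0.125 0 0 0 1"

```text
clock: 15.13
eef_pos: [0.4228, 0.2639, 0.0009]
tool_rot: [-2.411, -2.004, 0.011]
force: [-0.3, -0.2, -0.1]
finger_gap: 0.0849
finger_force: 0.0
```

>>> drive_tool --pt "0 0 0 0 0 0 -1" --pt "0 0 0 0 0 0 -1" --pt "0 0 0 0 0 0 -1" --pt "0 0 0 0 0 0 -1" --pt "0 0 0 0 0 0 -1"

```text
clock: 15.55
eef_pos: [0.4245, 0.2667, 0.0049]
tool_rot: [-2.408, -2.006, -0.001]
force: [-0.4, -3.0, 7.4]
finger_gap: 0.0565
finger_force: 64.8
```

>>> drive_tool --pt "0 0 -0.02 0 0 0 -1" --pt "0 0 -0.05 0 0 0 -1" --pt "0 0 -0.08 0 0 0 -1" --pt "0 0 -0.11 0 0 0 -1" --pt "0 0 -0.13 0 0 0 -1"

```text
clock: 15.97
eef_pos: [0.4251, 0.2665, 0.1369]
tool_rot: [-2.408, -2.006, -0.002]
force: [1.2, -0.2, -2.4]
finger_gap: 0.0565
finger_force: 64.6
```

```bash
python3 - <<'E'
from h import *
st()
plan((.5975,-.0505,.13,-1.6,.125))
E
```

```text
t16.0 [0.4251 0.2665 0.1369] yaw -10.4 gap 0.0565 F 64.6 [ 1.2 -0.2 -2.4]
[-0.094,0.076,0.001,-0.1,-0.1,-2.9] [-0.097,0.071,0.002,-0.1,-0.1,-2.9] [-0.101,0.066,0.002,-0.1,-0.1,-2.9]  -> [ 0.598 -0.05   0.13 ]
```

>>> drive_tool --pt "-0.015 0.012 0 0 0 -0.5 -1" --pt "-0.035 0.028 0 0 0 -1 -1" --pt "-0.055 0.045 0.001 0 0 -1.7 -1" --pt "-0.075 0.06 0.001 0 0 -2.3 -1" --pt "-0.094 0.076 0.001 0 0 -2.9 -1"

```text
clock: 16.38
eef_pos: [0.4824, 0.1589, 0.1326]
tool_rot: [-2.355, -2.068, 0.001]
force: [0.1, 0.6, -2.5]
finger_gap: 0.0567
finger_force: 64.7
```

>>> drive_tool --pt "-0.02 0.015 0 0 0 -0.6 -1" --pt "-0.039 0.029 0 0 0 -1.2 -1" --pt "-0.058 0.043 0.001 0 0 -1.8 -1" --pt "-0.077 0.057 0.001 0 0 -2.4 -1" --pt "-0.097 0.071 0.002 0 0 -2.9 -1"

```text
clock: 16.8
eef_pos: [0.5405, 0.0538, 0.1298]
tool_rot: [-2.302, -2.127, 0.0]
force: [0.4, 0.3, -1.9]
finger_gap: 0.0566
finger_force: 64.6
```

>>> drive_tool --pt "-0.023 0.015 0 0 0 -0.6 -1" --pt "-0.046 0.03 0 0 0 -1.2 -1" --pt "-0.069 0.045 0.001 0 0 -1.8 -1" --pt "-0.09 0.059 0.001 0 0 -2.5 -1" --pt "-0.101 0.066 0.002 0 0 -2.9 -1"

```text
clock: 17.22
eef_pos: [0.5989, -0.0551, 0.1273]
tool_rot: [-2.253, -2.183, 0.001]
force: [0.1, -0.6, -2.0]
finger_gap: 0.0564
finger_force: 64.6
```

>>> drive_tool --pt "0 0 0 0 0 0 -1" --pt "0 0 0 0 0 0 -1" --pt "0 0 0 0 0 0 -1"

```text
clock: 17.47
eef_pos: [0.5971, -0.0502, 0.1263]
tool_rot: [-2.247, -2.184, 0.002]
force: [-0.5, -0.3, -1.4]
finger_gap: 0.0566
finger_force: 64.6
```

```bash
python3 - <<'E'
from h import *
z=ctrl.observe()["eef_pos"][2]
f=look("kraft",z+.02,(597,-50)); save(f,"w9.png")
plan((.5975,-.0505,.058,-1.6))
E
```

```text
t17.5 [ 0.5971 -0.0499  0.1262] yaw -1.6 gap 0.0565 F 64.6 [ 0.1  0.3 -1.2]
wrist kraft [596.5 -75.9] [25.8 57.8] 88.7
wrist kraft [598.1 -22.1] [32.1 57.5] 88.5
[-0.001,0.001,0.068,-0.4,-0.3,0.0]  -> [ 0.598 -0.05   0.058]
```

View pics/w9.png

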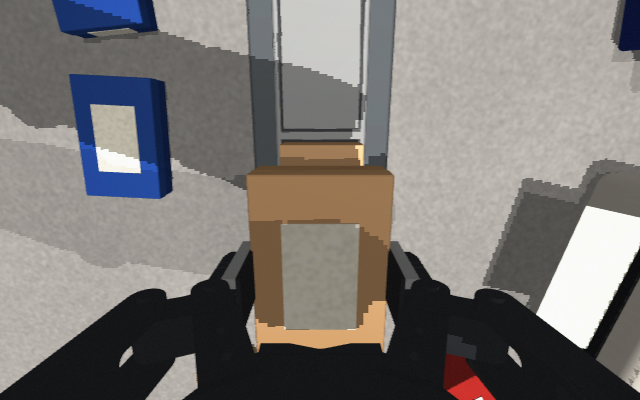

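>>> drive_tool --pt "0 0 0.025 0 0 0 -1" --pt "0 0 0.045 0 0 0 -1" --pt "0 0 0.06 0 0 0 -1" --pt "0 0 0.068 0 0 0 -1" --pt "0 0 0.07 0 0 0 -1"

```text
clock: 17.93
eef_pos: [0.5959, -0.0497, 0.0547]
tool_rot: [-2.245, -2.184, 0.005]
force: [-0.2, 0.7, 0.2]
finger_gap: 0.0563
finger_force: 64.6
```

>>> drive_tool --pt "0 0 0.001 0 0 0 -1" --pt "0 0 0.003 0 0 0 -1" --pt "0 0 0.004 0 0 0 -1" --pt "0 0 0.005 0 0 0 -1" --pt "0 0 0.005 0 0 0 -1"

```text
clock: 18.35
eef_pos: [0.5972, -0.0511, 0.0513]
tool_rot: [-2.249, -2.184, 0.002]
force: [0.3, 0.6, -1.4]
finger_gap: 0.0562
finger_force: 64.6
```

>>> drive_tool --pt "0 0 0.001 0 0 0 -1" --pt "0 0 0.002 0 0 0 -1" --pt "0 0 0.002 0 0 0 -1" --pt "0 0 0.002 0 0 0 -1"

```text
clock: 18.68
eef_pos: [0.5973, -0.0511, 0.051]
tool_rot: [-2.249, -2.183, 0.0]
force: [-7.2, 1.2, 20.4]
finger_gap: 0.0565
finger_force: 67.1
```

>>> drive_tool --pt "0 0 -0.002 0 0 0 1" --pt "0 0 -0.002 0 0 0 1" --pt "0 0 -0.002 0 0 0 1" --pt "0 0 -0.002 0 0 0 1" --pt "0 0 -0.002 0 0 0 1"

```text
clock: 19.1
eef_pos: [0.5969, -0.0511, 0.0507]
tool_rot: [-2.248, -2.183, 0.003]
force: [0.1, 0.7, 1.0]
finger_gap: 0.0855
finger_force: 0.0
```

>>> drive_tool --pt "0 0 -0.03 0 0 0 1" --pt "0 0 -0.06 0 0 0 1" --pt "0 0 -0.09 0 0 0 1" --pt "0 0 -0.1 0 0 0 1" --pt "0 0 -0.1 0 0 0 1"

```text
clock: 19.52
eef_pos: [0.5995, -0.0519, 0.1537]
tool_rot: [-2.251, -2.186, -0.003]
force: [0.7, -0.4, -0.3]
finger_gap: 0.0852
finger_force: 0.0
```

```bash
python3 - <<'E'
from h import *
f=look("kraft",.07,(597,-50)); save(f,"w10.png")
plan((.443,.002,.13,-4.5))
E
```

```text
t19.6 [ 0.5984 -0.0515  0.1518] yaw -1.7 gap 0.0856 F 0.0 [-0.1 -0.3 -0.7]
wrist kraft [ 595.6 -113.2] [ 58.6 117.6] -1.6
wrist kraft [598.2 -27.1] [45.5 57.5] 88.3
[0.024,-0.078,0.011,-0.1,-0.1,1.4] [0.023,-0.079,0.011,-0.1,-0.1,1.4]  -> [0.443 0.002 0.13 ]
```

>>> drive_tool --pt "0.024 -0.078 0.011 0 0 1.4 1" --pt "0.024 -0.078 0.011 0 0 1.4 1" --pt "0.024 -0.078 0.011 0 0 1.4 1" --pt "0.024 -0.078 0.011 0 0 1.4 1" --pt "0.024 -0.078 0.011 0 0 1.4 1"

```text
clock: 19.98
eef_pos: [0.5202, -0.0249, 0.1398]
tool_rot: [-2.274, -2.156, 0.004]
force: [0.0, -0.0, 0.4]
finger_gap: 0.0852
finger_force: 0.0
```

>>> drive_tool --pt "0.023 -0.079 0.011 0 0 1.4 1" --pt "0.023 -0.079 0.011 0 0 1.4 1" --pt "0.023 -0.079 0.011 0 0 1.4 1" --pt "0.023 -0.079 0.011 0 0 1.4 1" --pt "0.023 -0.079 0.011 0 0 1.4 1"

```text
clock: 20.4
eef_pos: [0.4444, 0.002, 0.1305]
tool_rot: [-2.302, -2.129, 0.001]
force: [0.8, 0.5, 0.3]
finger_gap: 0.0855
finger_force: 0.0
```

>>> drive_tool --pt "0 0 0 0 0 0 1" --pt "0 0 0 0 0 0 1"

```text
clock: 20.57
eef_pos: [0.4445, 0.0016, 0.1305]
tool_rot: [-2.303, -2.128, 0.002]
force: [0.7, 0.3, 0.3]
finger_gap: 0.0855
finger_force: 0.0
```

```bash
python3 - <<'E'
from h import *
f=look("blue",.024,(443,2),200); save(f,"w11.png")
E
```

```text
t20.6 [0.4441 0.0016 0.1303] yaw -4.5 gap 0.0852 F 0.0 [ 0.  -0.8  0.1]
wrist blue [444.2   1. ] [57.7 90.4] -4.5
wrist blue [446.3 110.8] [57.8 69.7] 3.6
```

>>> drive_tool --pt "0 0 0.04 0 0 0 1" --pt "0 0 0.08 0 0 0 1" --pt "0 0 0.11 0 0 0 1" --pt "0 0 0.125 0 0 0 1" --pt "0 0 0.127 0 0 0 1"

```text
clock: 21.03
eef_pos: [0.4406, 0.002, 0.0005]
tool_rot: [-2.3, -2.126, 0.009]
force: [-0.7, -0.4, 0.2]
finger_gap: 0.0851
finger_force: 0.0
```

>>> drive_tool --pt "0 0 0 0 0 0 -1" --pt "0 0 0 0 0 0 -1" --pt "0 0 0 0 0 0 -1" --pt "0 0 0 0 0 0 -1" --pt "0 0 0 0 0 0 -1"

```text
clock: 21.45
eef_pos: [0.443, 0.0026, 0.0046]
tool_rot: [-2.302, -2.129, -0.001]
force: [-1.0, -1.4, 9.3]
finger_gap: 0.0565
finger_force: 65.1
```

>>> drive_tool --pt "0 0 -0.02 0 0 0 -1" --pt "0 0 -0.05 0 0 0 -1" --pt "0 0 -0.08 0 0 0 -1" --pt "0 0 -0.11 0 0 0 -1" --pt "0 0 -0.115 0 0 0 -1"

```text
clock: 21.87
eef_pos: [0.4449, 0.0021, 0.1227]
tool_rot: [-2.304, -2.13, -0.007]
force: [1.2, -0.3, -1.3]
finger_gap: 0.0566
finger_force: 65.2
```

```bash
python3 - <<'E'
from h import *
st()
plan((.600,.048,.12,-1.6,.09))
E
```

```text
t21.9 [0.4449 0.0021 0.1227] yaw -4.5 gap 0.0566 F 65.2 [ 1.2 -0.3 -1.3]
[0.029,0.075,0.002,0.0,-0.2,-1.4] [0.027,0.076,0.001,0.0,-0.2,-1.4]  -> [0.6   0.048 0.12 ]
```

>>> drive_tool --pt "0.006 0.015 0 0 0 -0.3 -1" --pt "0.012 0.03 0 0 0 -0.6 -1" --pt "0.018 0.045 0.001 0 0 -0.9 -1" --pt "0.024 0.06 0.001 0 0 -1.1 -1" --pt "0.029 0.075 0.002 0 0 -1.4 -1"

```text
clock: 22.28
eef_pos: [0.5202, 0.026, 0.116]
tool_rot: [-2.274, -2.157, 0.001]
force: [-0.2, 0.3, -1.2]
finger_gap: 0.0565
finger_force: 65.1
```

>>> drive_tool --pt "0.006 0.018 0 0 0 -0.3 -1" --pt "0.013 0.036 0 0 0 -0.6 -1" --pt "0.019 0.054 0.001 0 0 -0.9 -1" --pt "0.024 0.068 0.001 0 0 -1.2 -1" --pt "0.027 0.076 0.001 0 0 -1.4 -1"

```text
clock: 22.7
eef_pos: [0.5983, 0.049, 0.1143]
tool_rot: [-2.247, -2.185, 0.001]
force: [-0.1, -0.3, -1.1]
finger_gap: 0.0565
finger_force: 65.1
```

>>> drive_tool --pt "0 0 0 0 0 0 -1" --pt "0 0 0 0 0 0 -1" --pt "0 0 0 0 0 0 -1"

```text
clock: 22.95
eef_pos: [0.5957, 0.0476, 0.1142]
tool_rot: [-2.248, -2.182, 0.004]
force: [-0.2, -0.1, -0.7]
finger_gap: 0.0567
finger_force: 65.1
```

```bash
python3 - <<'E'
from h import *
z=ctrl.observe()["eef_pos"][2]
f=look("blue",z+.02,(600,48)); save(f,"w12.png")
plan((.600,.048,.031,-1.6))
E
```

```text
t23.0 [0.5958 0.0476 0.1144] yaw -1.7 gap 0.0569 F 65.1 [-0.1 -0.5 -1.8]
wrist blue [595.9  51.1] [57.6 85.5] -1.6
wrist blue [520.5 118.4] [34.5 47.3] 3.5
[0.000,0.005,0.083,-0.4,-0.2,-0.1]  -> [0.6   0.048 0.031]
```

>>> drive_tool --pt "-0.001 0.004 0.025 0 0 0 -1" --pt "-0.001 0.004 0.05 0 0 0 -1" --pt "-0.001 0.004 0.07 0 0 0 -1" --pt "-0.001 0.004 0.08 0 0 0 -1" --pt "-0.001 0.004 0.083 0 0 0 -1"

```text
clock: 23.42
eef_pos: [0.5985, 0.047, 0.0298]
tool_rot: [-2.247, -2.182, 0.007]
force: [-0.1, -0.4, -1.3]
finger_gap: 0.0566
finger_force: 65.1
```

>>> drive_tool --pt "0 0 0.001 0 0 0 -1" --pt "0 0 0.003 0 0 0 -1" --pt "0 0 0.005 0 0 0 -1" --pt "0 0 0.006 0 0 0 -1" --pt "0 0 0.006 0 0 0 -1"

```text
clock: 23.83
eef_pos: [0.601, 0.0474, 0.0267]
tool_rot: [-2.249, -2.184, 0.0]
force: [-1.8, 0.7, 6.3]
finger_gap: 0.0568
finger_force: 65.8
```

Contact at the expected height. Release and go for the next blue box.

>>> drive_tool --pt "0 0 -0.001 0 0 0 1" --pt "0 0 -0.001 0 0 0 1" --pt "0 0 -0.001 0 0 0 1" --pt "0 0 -0.001 0 0 0 1" --pt "0 0 -0.001 0 0 0 1"

```text
clock: 24.25
eef_pos: [0.6003, 0.0474, 0.0264]
tool_rot: [-2.248, -2.184, 0.003]
force: [0.6, 0.2, -0.0]
finger_gap: 0.0854
finger_force: 0.0
```

>>> drive_tool --pt "0 0 -0.03 0 0 0 1" --pt "0 0 -0.06 0 0 0 1" --pt "0 0 -0.09 0 0 0 1" --pt "0 0 -0.11 0 0 0 1" --pt "0 0 -0.11 0 0 0 1"

```text
clock: 24.67
eef_pos: [0.6036, 0.0467, 0.1408]
tool_rot: [-2.251, -2.186, -0.006]
force: [0.8, -0.8, 0.3]
finger_gap: 0.0855
finger_force: 0.0
```

```bash
python3 - <<'E'
from h import *
f=look("blue",.046,(600,50)); save(f,"w13.png"); 
for q in rects(f,"kraft",.07,1500): print(q)
plan((.4446,.1235,.13,4))
E
```

```text
t24.7 [0.6025 0.0469 0.1386] yaw -1.7 gap 0.0853 F 0.0 [-0.1  0.8  0.3]
wrist blue [600.9  45.8] [57.9 91. ] -1.5
(array([597.7, -36.3]), array([56.1, 58.7]), 88.3, (276, 281, 79, 65))
(array([603.2, 147.3]), array([44.8, 57.5]), -1.7, (276, 0, 77, 103))
[0.036,-0.080,0.005,-0.1,-0.1,-2.8] [0.040,-0.078,0.004,-0.1,-0.1,-2.8]  -> [0.445 0.124 0.13 ]
```

View pics/w13.png

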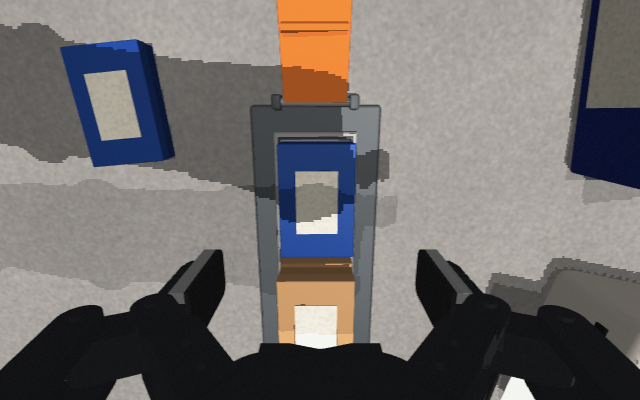

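>>> drive_tool --pt "0.036 -0.08 0.005 0 0 -2.8 1" --pt "0.036 -0.08 0.005 0 0 -2.8 1" --pt "0.036 -0.08 0.005 0 0 -2.8 1" --pt "0.036 -0.08 0.005 0 0 -2.8 1" --pt "0.036 -0.08 0.005 0 0 -2.8 1"

```text
clock: 25.13
eef_pos: [0.5216, 0.0855, 0.1315]
tool_rot: [-2.193, -2.238, 0.003]
force: [0.5, -0.7, 0.4]
finger_gap: 0.0854
finger_force: 0.0
```

>>> drive_tool --pt "0.04 -0.078 0.004 0 0 -2.8 1" --pt "0.04 -0.078 0.004 0 0 -2.8 1" --pt "0.04 -0.078 0.004 0 0 -2.8 1" --pt "0.04 -0.078 0.004 0 0 -2.8 1" --pt "0.04 -0.078 0.004 0 0 -2.8 1"

```text
clock: 25.55
eef_pos: [0.4443, 0.1236, 0.1287]
tool_rot: [-2.14, -2.291, 0.001]
force: [0.4, -0.0, -0.4]
finger_gap: 0.085
finger_force: 0.0
```

>>> drive_tool --pt "0 0 0 0 0 0 1" --pt "0 0 0 0 0 0 1"

```text
clock: 25.72
eef_pos: [0.4447, 0.1229, 0.1287]
tool_rot: [-2.142, -2.289, 0.001]
force: [0.5, -0.8, 0.1]
finger_gap: 0.0857
finger_force: 0.0
```

```bash
python3 - <<'E'
from h import *
f=look("blue",.024,(444,123),100); save(f,"w14.png")
E
```

```text
t25.8 [0.4445 0.1229 0.1287] yaw 3.8 gap 0.0856 F 0.0 [-0.9  0.5  0.6]
wrist blue [445.5 122.5] [57.7 90.7] 3.7
```

>>> drive_tool --pt "0 0.001 0.04 0 0 0 1" --pt "0 0.001 0.08 0 0 0 1" --pt "0 0.001 0.11 0 0 0 1" --pt "0 0.001 0.124 0 0 0 1" --pt "0 0.001 0.126 0 0 0 1"

```text
clock: 26.18
eef_pos: [0.4423, 0.123, -0.0]
tool_rot: [-2.139, -2.288, 0.009]
force: [0.1, -0.1, 0.3]
finger_gap: 0.0852
finger_force: 0.0
```

>>> drive_tool --pt "0 0 0 0 0 0 -1" --pt "0 0 0 0 0 0 -1" --pt "0 0 0 0 0 0 -1" --pt "0 0 0 0 0 0 -1" --pt "0 0 0 0 0 0 -1"

```text
clock: 26.6
eef_pos: [0.4445, 0.1245, 0.0041]
tool_rot: [-2.14, -2.291, -0.002]
force: [-1.2, -1.7, 9.0]
finger_gap: 0.0567
finger_force: 65.1
```

>>> drive_tool --pt "0 0 -0.02 0 0 0 -1" --pt "0 0 -0.05 0 0 0 -1" --pt "0 0 -0.08 0 0 0 -1" --pt "0 0 -0.11 0 0 0 -1" --pt "0 0 -0.125 0 0 0 -1"

```text
clock: 27.02
eef_pos: [0.4456, 0.124, 0.1314]
tool_rot: [-2.14, -2.291, -0.005]
force: [1.1, 0.9, -2.1]
finger_gap: 0.0566
finger_force: 65.0
```

```bash
python3 - <<'E'
from h import *
st()
plan((.601,.046,.13,-1.6,.09))
E
```

```text
t27.0 [0.4456 0.124  0.1314] yaw 3.9 gap 0.0566 F 65.0 [ 1.1  0.9 -2.1]
[-0.044,0.075,0.000,-0.1,-0.2,2.8] [-0.041,0.077,0.000,-0.1,-0.2,2.8]  -> [0.601 0.046 0.13 ]
```

>>> drive_tool --pt "-0.009 0.015 0 0 0 0.6 -1" --pt "-0.018 0.03 0 0 0 1.1 -1" --pt "-0.027 0.045 0 0 0 1.7 -1" --pt "-0.036 0.06 0 0 0 2.2 -1" --pt "-0.044 0.075 0 0 0 2.8 -1"

```text
clock: 27.43
eef_pos: [0.5229, 0.0847, 0.1279]
tool_rot: [-2.195, -2.238, 0.0]
force: [0.6, 0.9, -1.9]
finger_gap: 0.0569
finger_force: 64.9
```

>>> drive_tool --pt "-0.009 0.017 0 0 0 0.6 -1" --pt "-0.018 0.034 0 0 0 1.1 -1" --pt "-0.027 0.051 0 0 0 1.7 -1" --pt "-0.036 0.068 0 0 0 2.2 -1" --pt "-0.041 0.077 0 0 0 2.8 -1"

```text
clock: 27.85
eef_pos: [0.6017, 0.0444, 0.1272]
tool_rot: [-2.251, -2.183, 0.001]
force: [-0.6, -0.7, -1.7]
finger_gap: 0.0567
finger_force: 64.8
```

>>> drive_tool --pt "0 0 0 0 0 0 -1" --pt "0 0 0 0 0 0 -1" --pt "0 0 0 0 0 0 -1"

```text
clock: 28.1
eef_pos: [0.5988, 0.0463, 0.1263]
tool_rot: [-2.247, -2.184, 0.003]
force: [-0.5, 0.1, -1.3]
finger_gap: 0.0568
finger_force: 64.8
```

```bash
python3 - <<'E'
from h import *
z=ctrl.observe()["eef_pos"][2]
f=look("blue",z+.02,(600,48)); save(f,"w15.png")
plan((.601,.047,.055,-1.6))
E
```

```text
t28.1 [0.5988 0.0464 0.1263] yaw -1.6 gap 0.0567 F 64.8 [ 0.1  0.6 -1.7]
wrist blue [599.4  54.3] [58.  94.6] -1.6
[0.000,0.003,0.071,-0.4,-0.3,-0.0]  -> [0.601 0.047 0.055]
```

>>> drive_tool --pt "0.001 0.002 0.025 0 0 0 -1" --pt "0.001 0.002 0.045 0 0 0 -1" --pt "0.001 0.002 0.062 0 0 0 -1" --pt "0.001 0.002 0.07 0 0 0 -1" --pt "0.001 0.002 0.071 0 0 0 -1"

```text
clock: 28.57
eef_pos: [0.5997, 0.0474, 0.0538]
tool_rot: [-2.246, -2.183, 0.006]
force: [-0.3, 0.0, -2.3]
finger_gap: 0.0569
finger_force: 64.8
```

>>> drive_tool --pt "0 0 0.001 0 0 0 -1" --pt "0 0 0.003 0 0 0 -1" --pt "0 0 0.005 0 0 0 -1" --pt "0 0 0.0065 0 0 0 -1" --pt "0 0 0.0065 0 0 0 -1"

```text
clock: 28.98
eef_pos: [0.602, 0.0469, 0.0501]
tool_rot: [-2.249, -2.184, 0.0]
force: [-2.5, -0.3, 7.6]
finger_gap: 0.0565
finger_force: 65.9
```

>>> drive_tool --pt "0 0 -0.001 0 0 0 1" --pt "0 0 -0.001 0 0 0 1" --pt "0 0 -0.001 0 0 0 1" --pt "0 0 -0.001 0 0 0 1" --pt "0 0 -0.001 0 0 0 1"

```text
clock: 29.4
eef_pos: [0.6014, 0.0468, 0.0498]
tool_rot: [-2.248, -2.184, 0.003]
force: [0.1, 0.4, -0.5]
finger_gap: 0.0853
finger_force: 0.0
```

>>> drive_tool --pt "0 0 -0.03 0 0 0 1" --pt "0 0 -0.06 0 0 0 1" --pt "0 0 -0.09 0 0 0 1" --pt "0 0 -0.1 0 0 0 1" --pt "0 0 -0.1 0 0 0 1"

```text
clock: 29.82
eef_pos: [0.6039, 0.0463, 0.1528]
tool_rot: [-2.25, -2.185, -0.004]
force: [0.4, -0.2, -0.7]
finger_gap: 0.0857
finger_force: 0.0
```

```bash
python3 - <<'E'
from h import *
f=look("blue",.07,(600,50)); save(f,"w16.png")
t=grab("top"); print([q[:3] for q in rects(t,"blue",.024) if q[0][0]<600])
plan((.470,.400,.14,19.6))
E
```

```text
t29.9 [0.6028 0.0465 0.1508] yaw -1.7 gap 0.0857 F 0.0 [-0.5  0.3 -0. ]
wrist blue [602.   46.2] [58.4 94.2] -1.9
[(array([470.4, 400.2]), array([58.6, 89. ]), 19.4), (array([446.9, 763.7]), array([ 12.5, 301.2]), -88.3)]
[0.116,-0.047,0.004,-0.1,-0.1,-7.1] [0.121,-0.033,0.004,-0.1,-0.1,-7.1] [0.125,-0.017,0.003,-0.1,-0.1,-7.1]  -> [0.47 0.4  0.14]
```

>>> drive_tool --pt "0.116 -0.047 0.004 0 0 -7.1 1" --pt "0.116 -0.047 0.004 0 0 -7.1 1" --pt "0.116 -0.047 0.004 0 0 -7.1 1" --pt "0.116 -0.047 0.004 0 0 -7.1 1" --pt "0.116 -0.047 0.004 0 0 -7.1 1"

```text
clock: 30.33
eef_pos: [0.5561, 0.1671, 0.1446]
tool_rot: [-2.1, -2.323, 0.006]
force: [0.3, -0.8, 0.1]
finger_gap: 0.0854
finger_force: 0.0
```

>>> drive_tool --pt "0.121 -0.033 0.004 0 0 -7.1 1" --pt "0.121 -0.033 0.004 0 0 -7.1 1" --pt "0.121 -0.033 0.004 0 0 -7.1 1" --pt "0.121 -0.033 0.004 0 0 -7.1 1" --pt "0.121 -0.033 0.004 0 0 -7.1 1"

```text
clock: 30.75
eef_pos: [0.5127, 0.2827, 0.1419]
tool_rot: [-1.955, -2.448, 0.004]
force: [-0.3, -1.0, 0.4]
finger_gap: 0.0854
finger_force: 0.0
```

>>> drive_tool --pt "0.125 -0.017 0.003 0 0 -7.1 1" --pt "0.125 -0.017 0.003 0 0 -7.1 1" --pt "0.125 -0.017 0.003 0 0 -7.1 1" --pt "0.125 -0.017 0.003 0 0 -7.1 1" --pt "0.125 -0.017 0.003 0 0 -7.1 1"

```text
clock: 31.17
eef_pos: [0.4697, 0.4002, 0.1399]
tool_rot: [-1.802, -2.563, 0.003]
force: [0.4, -0.1, -0.6]
finger_gap: 0.0851
finger_force: 0.0
```

>>> drive_tool --pt "0 0 0 0 0 0 1" --pt "0 0 0 0 0 0 1"

```text
clock: 31.33
eef_pos: [0.472, 0.3964, 0.1408]
tool_rot: [-1.812, -2.559, 0.002]
force: [-1.3, -0.5, 0.5]
finger_gap: 0.0851
finger_force: 0.0
```

```bash
python3 - <<'E'
from h import *
f=look("blue",.024,(470,400),100); save(f,"w17.png")
E
```

```text
t31.4 [0.4719 0.3967 0.141 ] yaw 19.4 gap 0.0854 F 0.0 [ 0.8 -1.3  0.4]
wrist blue [470.7 400.4] [57.7 90.4] 19.7
```

>>> drive_tool --pt "0.004 0 0.04 0 0 0 1" --pt "0.004 0 0.08 0 0 0 1" --pt "0.004 0 0.115 0 0 0 1" --pt "0.004 0 0.135 0 0 0 1" --pt "0.004 0 0.138 0 0 0 1"

```text
clock: 31.8
eef_pos: [0.4668, 0.4001, -0.0008]
tool_rot: [-1.809, -2.559, 0.011]
force: [-0.8, -0.7, 0.2]
finger_gap: 0.0854
finger_force: 0.0
```

>>> drive_tool --pt "0 0 0 0 0 0 -1" --pt "0 0 0 0 0 0 -1" --pt "0 0 0 0 0 0 -1" --pt "0 0 0 0 0 0 -1" --pt "0 0 0 0 0 0 -1"

```text
clock: 32.22
eef_pos: [0.4696, 0.4043, 0.0054]
tool_rot: [-1.807, -2.561, -0.005]
force: [-0.1, -2.3, 7.3]
finger_gap: 0.0567
finger_force: 65.6
```

>>> drive_tool --pt "0 0 -0.02 0 0 0 -1" --pt "0 0 -0.05 0 0 0 -1" --pt "0 0 -0.08 0 0 0 -1" --pt "0 0 -0.11 0 0 0 -1" --pt "0 0 -0.14 0 0 0 -1"

```text
clock: 32.63
eef_pos: [0.469, 0.4031, 0.1456]
tool_rot: [-1.806, -2.561, -0.001]
force: [1.1, -0.9, -1.6]
finger_gap: 0.0564
finger_force: 64.5
```

```bash
python3 - <<'E'
from h import *
st()
plan((.601,.046,.15,-1.6,.13))
E
```

```text
t32.6 [0.469  0.4031 0.1456] yaw 19.6 gap 0.0564 F 64.5 [ 1.1 -0.9 -1.6]
[-0.127,0.001,-0.002,-0.1,-0.1,7.1] [-0.126,0.017,-0.002,-0.1,-0.1,7.1] [-0.123,0.032,-0.002,-0.1,-0.1,7.1]  -> [0.601 0.046 0.15 ]
```

>>> drive_tool --pt "-0.02 0 0 0 0 1.2 -1" --pt "-0.045 0 -0.001 0 0 2.6 -1" --pt "-0.072 0 -0.001 0 0 4.1 -1" --pt "-0.1 0.001 -0.002 0 0 5.6 -1" --pt "-0.127 0.001 -0.002 0 0 7.1 -1"

```text
clock: 33.05
eef_pos: [0.5132, 0.2824, 0.1452]
tool_rot: [-1.963, -2.443, -0.001]
force: [0.6, 0.4, -0.5]
finger_gap: 0.0566
finger_force: 64.5
```

>>> drive_tool --pt "-0.025 0.003 0 0 0 1.4 -1" --pt "-0.05 0.006 -0.001 0 0 2.8 -1" --pt "-0.075 0.01 -0.001 0 0 4.3 -1" --pt "-0.1 0.013 -0.002 0 0 5.7 -1" --pt "-0.126 0.017 -0.002 0 0 7.1 -1"

```text
clock: 33.47
eef_pos: [0.5568, 0.1633, 0.1463]
tool_rot: [-2.11, -2.317, 0.0]
force: [-0.1, -0.2, -0.5]
finger_gap: 0.0566
finger_force: 64.5
```

>>> drive_tool --pt "-0.028 0.007 0 0 0 1.6 -1" --pt "-0.056 0.014 -0.001 0 0 3.2 -1" --pt "-0.084 0.022 -0.001 0 0 4.8 -1" --pt "-0.108 0.028 -0.002 0 0 6.2 -1" --pt "-0.123 0.032 -0.002 0 0 7.1 -1"

```text
clock: 33.88
eef_pos: [0.6008, 0.0413, 0.1477]
tool_rot: [-2.255, -2.179, 0.002]
force: [-0.3, -0.3, -1.1]
finger_gap: 0.0568
finger_force: 64.5
```

>>> drive_tool --pt "0 0 0 0 0 0 -1" --pt "0 0 0 0 0 0 -1" --pt "0 0 0 0 0 0 -1"

```text
clock: 34.13
eef_pos: [0.5997, 0.0465, 0.1467]
tool_rot: [-2.246, -2.184, 0.002]
force: [0.8, -0.3, -1.7]
finger_gap: 0.0567
finger_force: 64.5
```

```bash
python3 - <<'E'
from h import *
z=ctrl.observe()["eef_pos"][2]
f=look("blue",z+.02,(600,48)); save(f,"w18.png")
plan((.601,.048,.08,-1.6))
E
```

```text
t34.2 [0.5996 0.0469 0.1467] yaw -1.5 gap 0.0563 F 64.5 [-0.7 -0.4 -1.1]
wrist blue [600.1  54.7] [57.2 94.9] -1.4
[0.001,0.002,0.067,-0.4,-0.3,0.1]  -> [0.601 0.048 0.08 ]
```

View pics/w18.png

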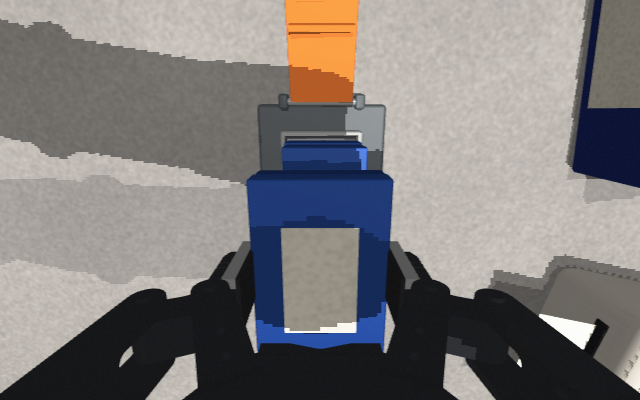

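>>> drive_tool --pt "0.003 0.001 0.025 0 0 0 -1" --pt "0.003 0.001 0.045 0 0 0 -1" --pt "0.003 0.001 0.06 0 0 0 -1" --pt "0.003 0.001 0.066 0 0 0 -1" --pt "0.003 0.001 0.067 0 0 0 -1"

```text
clock: 34.6
eef_pos: [0.5996, 0.0497, 0.0785]
tool_rot: [-2.245, -2.184, 0.006]
force: [-0.1, 0.5, -2.6]
finger_gap: 0.0565
finger_force: 64.5
```

>>> drive_tool --pt "0 0 0.001 0 0 0 -1" --pt "0 0 0.003 0 0 0 -1" --pt "0 0 0.005 0 0 0 -1" --pt "0 0 0.0065 0 0 0 -1" --pt "0 0 0.0065 0 0 0 -1"

```text
clock: 35.02
eef_pos: [0.6015, 0.0486, 0.0754]
tool_rot: [-2.249, -2.184, -0.001]
force: [-4.3, 0.0, 14.8]
finger_gap: 0.0565
finger_force: 66.3
```

>>> drive_tool --pt "0 0 -0.001 0 0 0 1" --pt "0 0 -0.001 0 0 0 1" --pt "0 0 -0.001 0 0 0 1" --pt "0 0 -0.001 0 0 0 1" --pt "0 0 -0.001 0 0 0 1"

```text
clock: 35.43
eef_pos: [0.6006, 0.0484, 0.0742]
tool_rot: [-2.248, -2.183, 0.003]
force: [-0.5, 0.6, -0.3]
finger_gap: 0.0853
finger_force: 0.0
```

>>> drive_tool --pt "0 0 -0.03 0 0 0 1" --pt "0 0 -0.07 0 0 0 1" --pt "0 0 -0.11 0 0 0 1" --pt "0 0 -0.15 0 0 0 1" --pt "0 0 -0.165 0 0 0 1"

```text
clock: 35.85
eef_pos: [0.6039, 0.0471, 0.2449]
tool_rot: [-2.252, -2.185, -0.006]
force: [1.7, -0.3, 1.0]
finger_gap: 0.0852
finger_force: 0.0
```

>>> drive_tool --pt "-0.045 0 0 0 0 0 1" --pt "-0.045 0 0 0 0 0 1" --pt "-0.045 0 0 0 0 0 1"

```text
clock: 36.1
eef_pos: [0.6003, -0.0009, 0.2398]
tool_rot: [-2.255, -2.179, 0.003]
force: [-0.3, -0.0, -0.6]
finger_gap: 0.0858
finger_force: 0.0
```

```bash
python3 - <<'E'
from h import *
f=look("blue",.094,(600,50)); save(f,"w19.png")
for q in rects(f,"kraft",.07,1500): print(q[:3])
t=grab("top"); save(t,"t19.png")
for q in rects(t,"green",.094,100): print(q)
plan((.4985,-.4010,.24,-1.8))
E
```

```text
t36.1 [0.6003 0.0013 0.2393] yaw -1.8 gap 0.0855 F 0.0 [-1.2  1.2 -0.5]
wrist blue [601.4  43.9] [58.4 89.4] -1.8
(array([596.1, -90.5]), array([ 58.8, 164.3]), -1.7)
(array([602.6, 134.6]), array([44.5, 45.3]), 88.0)
(array([ 493.3, -391. ]), array([ 93.4, 231.6]), -1.8, (432, 170, 84, 35))
[-0.136,-0.030,-0.001,-0.1,-0.1,0.0] [-0.136,-0.030,-0.001,-0.1,-0.1,0.0] [-0.136,-0.030,-0.000,-0.1,-0.1,0.0]  -> [ 0.498 -0.401  0.24 ]
```

View pics/w19.png

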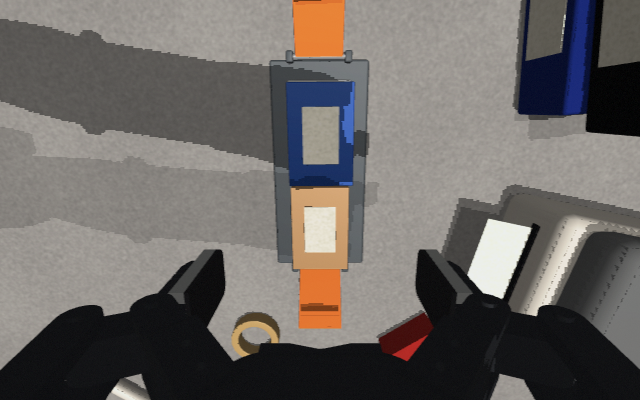

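```bash
python3 - <<'E'
from h import *
f=grab("wrist"); st()
h=cv2.cvtColor(np.ascontiguousarray(f["img"]),cv2.COLOR_RGB2HSV)
m=((h[:,:,0]>88)&(h[:,:,0]<112)&(h[:,:,1]>12)&(h[:,:,1]<70)).astype(np.uint8)*255
m[:40]=0;m[285:]=0;m[:,:255]=0;m[:,385:]=0
m=cv2.morphologyEx(m,cv2.MORPH_OPEN,np.ones((3,3)))
ys,xs=np.nonzero(m)
r=cv2.minAreaRect((ray(f,np.c_[xs,ys],.012)[:,:2]*1000).astype(np.float32));print(r)
w=ray(f,[(271,62),(368,60),(277,262),(362,262)],.012);print(w.round(4),w.mean(0))
E
```

```text
t36.2 [0.6003 0.0035 0.2387] yaw -1.6 gap 0.0855 F 0.0 [0.5 0.2 0.1]
((598.4219970703125, 3.6312332153320312), (246.27723693847656, 105.5332260131836), 88.29136657714844)
[[ 0.5501  0.1204  0.012 ]
 [ 0.6535  0.1191  0.012 ]
 [ 0.5409 -0.1137  0.012 ]
 [ 0.648  -0.1166  0.012 ]] [0.5981264  0.00231252 0.012     ]
```

```bash
python3 - <<'E'
from h import *
f=look("blue",.094,(600,50)); save(f,"w20.png")
g=f["img"].astype(int); h=cv2.cvtColor(np.ascontiguousarray(f["img"]),cv2.COLOR_RGB2HSV)
k=[(c,h[200:320,c]) for c in (306,330)]
for c in (297,342):
    col=h[175:300,c]; print(c,[(175+i,tuple(int(v) for v in col[i])) for i in range(0,125) if i<20 or 80<i<105][::2])
for c in (280,300,345,360):
    print(c,[(r,tuple(g[r,c])) for r in list(range(54,70))+list(range(256,274))][::1])
E
```

```text
t36.3 [0.6003 0.0038 0.2387] yaw -1.6 gap 0.0851 F 0.0 [0.5 0.4 0.3]
wrist blue [601.5  44. ] [58.3 89.6] -1.2
297 [(175, (111, 187, 97)), (177, (111, 185, 98)), (179, (110, 187, 98)), (181, (110, 189, 97)), (183, (110, 208, 71)), (185, (111, 191, 72)), (187, (111, 200, 70)), (189, (111, 205, 71)), (191, (15, 124, 82)), (193, (15, 114, 214)), (256, (15, 119, 197)), (258, (15, 120, 196)), (260, (15, 122, 195)), (262, (15, 122, 195)), (264, (15, 120, 195)), (266, (15, 122, 194)), (268, (15, 122, 194)), (270, (15, 121, 194)), (272, (15, 124, 194)), (274, (96, 13, 97)), (276, (15, 16, 159)), (278, (17, 15, 155))]
342 [(175, (111, 188, 99)), (177, (111, 182, 98)), (179, (111, 194, 96)), (181, (111, 187, 98)), (183, (111, 168, 185)), (185, (111, 168, 159)), (187, (111, 168, 158)), (189, (111, 168, 159)), (191, (16, 129, 83)), (193, (15, 112, 218)), (256, (15, 119, 199)), (258, (15, 118, 199)), (260, (15, 120, 197)), (262, (15, 120, 198)), (264, (16, 122, 197)), (266, (15, 122, 197)), (268, (15, 121, 196)), (270, (15, 121, 196)), (272, (15, 122, 194)), (274, (101, 25, 82)), (276, (15, 16, 1
[... 6522 characters left out ...]
nt64(101))), (261, (np.int64(94), np.int64(98), np.int64(101))), (262, (np.int64(91), np.int64(95), np.int64(98))), (263, (np.int64(90), np.int64(94), np.int64(98))), (264, (np.int64(90), np.int64(95), np.int64(98))), (265, (np.int64(90), np.int64(95), np.int64(99))), (266, (np.int64(100), np.int64(101), np.int64(101))), (267, (np.int64(158), np.int64(153), np.int64(147))), (268, (np.int64(164), np.int64(159), np.int64(153))), (269, (np.int64(164), np.int64(159), np.int64(153))), (270, (np.int64(159), np.int64(153), np.int64(148))), (271, (np.int64(157), np.int64(152), np.int64(147))), (272, (np.int64(153), np.int64(150), np.int64(143))), (273, (np.int64(154), np.int64(151), np.int64(145)))]
```

```bash
python3 - <<'E'
from h import *
f=grab("wrist")
a=ray(f,[(320,65),(320,266)],.012)[:,1];k=ray(f,[(320,191.5),(320,273.5)],.07)[:,1];
print(a,a.mean(),np.ptp(a),k,k[1]+.045)
t=grab("top"); h=cv2.cvtColor(np.ascontiguousarray(t["img"]),cv2.COLOR_RGB2HSV)
# hood handle: dark pixels inside hood
d=(h[:,:,2]<60).astype(np.uint8); d[:172]=0;d[198:]=0;d[:,:436]=0;d[:,512:]=0
ys,xs=np.nonzero(d);print(len(xs),xs.min(),xs.max());print(cv2.minAreaRect((ray(t,np.c_[xs,ys],.129)[:,:2]*1000).astype(np.float32)))
E
```

```text
[ 0.11689564 -0.11944327] -0.0012738198567071798 0.2363389102569214 [-0.0077524  -0.09840551] -0.053405506162344074
69 457 502
((497.2381286621094, -396.8584289550781), (122.31961059570312, 14.551692008972168), 88.3335952758789)
```

>>> drive_tool --pt "-0.136 -0.03 0 0 0 0 1" --pt "-0.136 -0.03 0 0 0 0 1" --pt "-0.136 -0.03 0 0 0 0 1" --pt "-0.136 -0.03 0 0 0 0 1" --pt "-0.136 -0.03 0 0 0 0 1"

```text
clock: 36.82
eef_pos: [0.5648, -0.1376, 0.2392]
tool_rot: [-2.257, -2.177, 0.005]
force: [0.3, 0.5, 0.5]
finger_gap: 0.0856
finger_force: 0.0
```

>>> drive_tool --pt "-0.136 -0.03 0 0 0 0 1" --pt "-0.136 -0.03 0 0 0 0 1" --pt "-0.136 -0.03 0 0 0 0 1" --pt "-0.136 -0.03 0 0 0 0 1" --pt "-0.136 -0.03 0 0 0 0 1"

```text
clock: 37.23
eef_pos: [0.5308, -0.2718, 0.2386]
tool_rot: [-2.256, -2.178, 0.006]
force: [-0.5, 0.9, 0.2]
finger_gap: 0.0855
finger_force: 0.0
```

>>> drive_tool --pt "-0.132 -0.03 0 0 0 0 1" --pt "-0.132 -0.03 0 0 0 0 1" --pt "-0.132 -0.03 0 0 0 0 1" --pt "-0.132 -0.03 0 0 0 0 1" --pt "-0.132 -0.03 0 0 0 0 1"

```text
clock: 37.65
eef_pos: [0.4971, -0.4016, 0.2379]
tool_rot: [-2.254, -2.179, 0.006]
force: [-0.5, -0.8, -0.2]
finger_gap: 0.0855
finger_force: 0.0
```

>>> drive_tool --pt "0 0 0 0 0 0 1" --pt "0 0 0 0 0 0 1" --pt "0 0 0 0 0 0 1" --pt "0 0 0 0 0 0 1"

```text
clock: 37.98
eef_pos: [0.4998, -0.3967, 0.238]
tool_rot: [-2.245, -2.186, 0.002]
force: [-0.3, 0.9, -1.1]
finger_gap: 0.085
finger_force: 0.0
```

```bash
python3 - <<'E'
from h import *
st()
t=grab("top"); f=grab("wrist"); save(f,"w21.png"); save(t,"t21.png")
for q in rects(t,"blue",.094): 
    if 500<q[0][0]<700: print("blue",q[:3])
for q in rects(t,"kraft",.07):
    if 500<q[0][0]<700: print("kraft",q[:3])
h=cv2.cvtColor(np.ascontiguousarray(f["img"]),cv2.COLOR_RGB2HSV)
d=((h[:,:,2]<60)).astype(np.uint8); d[250:]=0
c=max(cv2.findContours(d,cv2.RETR_EXTERNAL,cv2.CHAIN_APPROX_NONE)[0],key=lambda c:cv2.contourArea(c)*(200<cv2.boundingRect(c)[0]<420)); print(cv2.boundingRect(c))
print(cv2.minAreaRect((ray(f,c[:,0],.129)[:,:2]*1000).astype(np.float32)))
cv2.imwrite("pics/c21.png",cv2.resize(t["img"][125:185,260:405,::-1],None,fx=5,fy=5,interpolation=cv2.INTER_CUBIC))
E
```

```text
t38.0 [ 0.4998 -0.3967  0.238 ] yaw -1.5 gap 0.0850 F 0.0 [-0.3  0.9 -1.1]
blue (array([596.5,  46.5]), array([65.2, 89.5]), -0.1)
blue (array([697.8, 469.7]), array([54. , 92.2]), -20.2)
kraft (array([595.1, -50. ]), array([60.5, 91.3]), -0.1)
(313, 127, 17, 123)
((499.8828430175781, -393.2764587402344), (101.20030975341797, 12.720378875732422), 88.09880828857422)
```

View pics/c21.png

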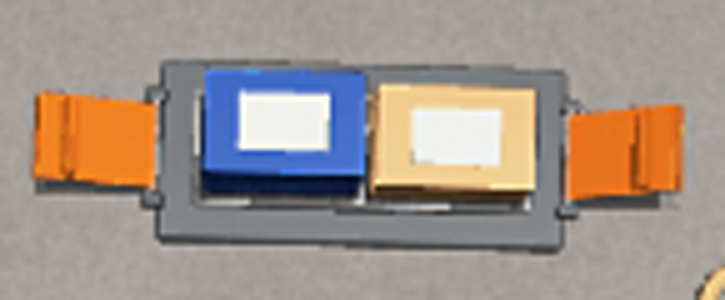

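>>> drive_tool --pt "0 -0.001 0.035 0 0 0 1" --pt "0 -0.001 0.07 0 0 0 1" --pt "0 -0.001 0.11 0 0 0 1" --pt "0 -0.001 0.129 0 0 0 1" --pt "0 -0.001 0.132 0 0 0 1"

```text
clock: 38.5
eef_pos: [0.4951, -0.3953, 0.1019]
tool_rot: [-2.242, -2.18, 0.004]
force: [-0.5, 0.7, 0.6]
finger_gap: 0.0856
finger_force: 0.0
```

>>> drive_tool --pt "0 0 0 0 0 0 -1" --pt "0 0 0 0 0 0 -1" --pt "0 0 0 0 0 0 -1" --pt "0 0 0 0 0 0 -1" --pt "0 0 0 0 0 0 -1" --newtons 60

```text
clock: 38.92
eef_pos: [0.4975, -0.3984, 0.1076]
tool_rot: [-2.25, -2.185, 0.002]
force: [0.3, 0.0, -1.3]
finger_gap: 0.0256
finger_force: 0.0
```

>>> drive_tool --pt "0 0 0 0 0 0 -1" --pt "0 0 0 0 0 0 -1" --pt "0 0 0 0 0 0 -1" --pt "0 0 0 0 0 0 -1" --pt "0 0 0 0 0 0 -1" --newtons 100

```text
clock: 39.33
eef_pos: [0.498, -0.3982, 0.1071]
tool_rot: [-2.249, -2.186, 0.001]
force: [1.4, 1.2, 6.7]
finger_gap: 0.0121
finger_force: 98.6
```

>>> drive_tool --pt "0 0 -0.015 0 0 0 -1" --pt "0 0 -0.04 0 0 0 -1" --pt "0 0 -0.07 0 0 0 -1" --pt "0 0 -0.1 0 0 0 -1" --pt "0 0 -0.13 0 0 0 -1"

```text
clock: 39.75
eef_pos: [0.4969, -0.3981, 0.2369]
tool_rot: [-2.247, -2.182, 0.004]
force: [0.7, -0.1, -1.7]
finger_gap: 0.0122
finger_force: 97.9
```

```bash
python3 - <<'E'
from h import *
st()
plan((.5975,.002,.26,None,.13))
E
```

```text
t39.8 [ 0.4969 -0.3981  0.2369] yaw -1.7 gap 0.0122 F 97.9 [ 0.7 -0.1 -1.7]
[0.101,0.022,-0.005,0.0,0.0,0.0] [0.101,0.022,-0.005,0.0,0.0,0.0] [0.101,0.022,-0.005,0.0,0.0,0.0] [0.101,0.022,-0.005,0.0,0.0,0.0]  -> [0.598 0.002 0.26 ]
```

>>> drive_tool --pt "0.015 0.003 -0.001 0 0 0 -1" --pt "0.035 0.008 -0.002 0 0 0 -1" --pt "0.06 0.013 -0.003 0 0 0 -1" --pt "0.08 0.018 -0.004 0 0 0 -1" --pt "0.101 0.022 -0.005 0 0 0 -1"

```text
clock: 40.17
eef_pos: [0.5223, -0.2969, 0.2409]
tool_rot: [-2.247, -2.183, 0.003]
force: [-0.1, -0.0, -1.9]
finger_gap: 0.012
finger_force: 97.9
```

>>> drive_tool --pt "0.022 0.005 -0.001 0 0 0 -1" --pt "0.044 0.01 -0.002 0 0 0 -1" --pt "0.066 0.014 -0.003 0 0 0 -1" --pt "0.085 0.018 -0.004 0 0 0 -1" --pt "0.101 0.022 -0.005 0 0 0 -1"

```text
clock: 40.58
eef_pos: [0.5473, -0.196, 0.2461]
tool_rot: [-2.246, -2.183, 0.003]
force: [0.3, -0.6, -1.3]
finger_gap: 0.0117
finger_force: 97.9
```

>>> drive_tool --pt "0.022 0.005 -0.001 0 0 0 -1" --pt "0.044 0.01 -0.002 0 0 0 -1" --pt "0.066 0.014 -0.003 0 0 0 -1" --pt "0.085 0.018 -0.004 0 0 0 -1" --pt "0.101 0.022 -0.005 0 0 0 -1"

```text
clock: 41.0
eef_pos: [0.5722, -0.0957, 0.2514]
tool_rot: [-2.246, -2.184, 0.004]
force: [-0.2, 1.1, -2.4]
finger_gap: 0.0122
finger_force: 97.9
```

>>> drive_tool --pt "0.02 0.004 -0.001 0 0 0 -1" --pt "0.04 0.009 -0.002 0 0 0 -1" --pt "0.06 0.013 -0.003 0 0 0 -1" --pt "0.08 0.017 -0.004 0 0 0 -1" --pt "0.101 0.022 -0.005 0 0 0 -1"

```text
clock: 41.42
eef_pos: [0.5969, 0.0033, 0.2568]
tool_rot: [-2.248, -2.182, 0.005]
force: [1.1, -0.3, -1.0]
finger_gap: 0.0123
finger_force: 97.9
```

>>> drive_tool --pt "0 0 0 0 0 0 -1" --pt "0 0 0 0 0 0 -1" --pt "0 0 0 0 0 0 -1" --pt "0 0 0 0 0 0 -1" --pt "0 0 0 0 0 0 -1"

```text
clock: 41.83
eef_pos: [0.5972, 0.0015, 0.2571]
tool_rot: [-2.25, -2.181, 0.003]
force: [0.5, 0.8, -1.7]
finger_gap: 0.0122
finger_force: 97.9
```

```bash
python3 - <<'E'
from h import *
st(); f=grab("wrist"); save(f,"w22.png")
z=ctrl.observe()["eef_pos"][2]
p=ctrl.observe()["eef_pos"]; print("expected handle far end px",proj(f,[p+[0.002,.061,.026],p+[.003,.1065,-.009]]))
E
```

```text
t41.8 [0.5972 0.0015 0.2571] yaw -1.8 gap 0.0122 F 97.9 [ 0.5  0.8 -1.7]
expected handle far end px [[319.33635541 126.91348719]
 [318.95428463  11.89876669]]
```

View pics/w22.png

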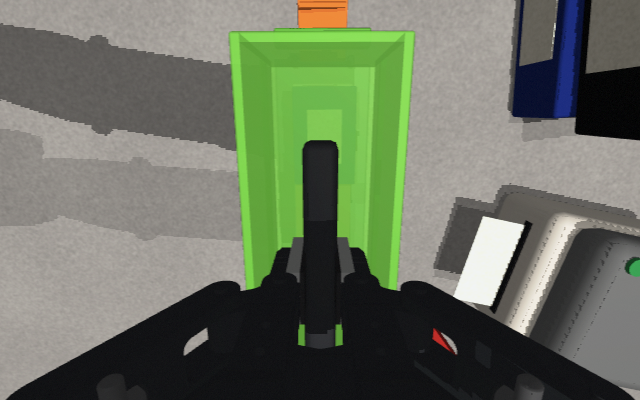

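>>> drive_tool --pt "0.001 0 0.015 0 0 0.1 -1" --pt "0.001 0 0.03 0 0 0.1 -1" --pt "0.001 0 0.045 0 0 0.1 -1" --pt "0.001 0 0.05 0 0 0.1 -1" --pt "0.001 0 0.05 0 0 0.1 -1"

```text
clock: 42.3
eef_pos: [0.5963, 0.0036, 0.206]
tool_rot: [-2.25, -2.18, 0.006]
force: [-0.1, -0.2, -1.7]
finger_gap: 0.0118
finger_force: 97.8
```

>>> drive_tool --pt "0 0 0.007 0 0 0 -1" --pt "0 0 0.014 0 0 0 -1" --pt "0 0 0.021 0 0 0 -1" --pt "0 0 0.028 0 0 0 -1" --pt "0 0 0.035 0 0 0 -1"

```text
clock: 42.72
eef_pos: [0.597, 0.0041, 0.1715]
tool_rot: [-2.25, -2.182, 0.003]
force: [0.4, 0.0, -2.0]
finger_gap: 0.0122
finger_force: 98.0
```

>>> drive_tool --pt "0 0 0.008 0 0 0 -1" --pt "0 0 0.016 0 0 0 -1" --pt "0 0 0.024 0 0 0 -1" --pt "0 0 0.03 0 0 0 -1" --pt "0 0 0.036 0 0 0 -1"

```text
clock: 43.13
eef_pos: [0.5967, 0.0042, 0.1353]
tool_rot: [-2.25, -2.181, 0.003]
force: [-0.2, 0.5, -1.4]
finger_gap: 0.0119
finger_force: 97.9
```

>>> drive_tool --pt "0 0 0.002 0 0 0 -1" --pt "0 0 0.004 0 0 0 -1" --pt "0 0 0.006 0 0 0 -1" --pt "0 0 0.008 0 0 0 -1" --pt "0 0 0.008 0 0 0 -1"

```text
clock: 43.55
eef_pos: [0.5967, 0.0043, 0.128]
tool_rot: [-2.25, -2.182, 0.003]
force: [0.1, -0.5, -2.5]
finger_gap: 0.0118
finger_force: 97.8
```

>>> drive_tool --pt "0 0 0.002 0 0 0 -1" --pt "0 0 0.004 0 0 0 -1" --pt "0 0 0.006 0 0 0 -1" --pt "0 0 0.007 0 0 0 -1" --pt "0 0 0.007 0 0 0 -1"

```text
clock: 43.97
eef_pos: [0.5965, 0.0043, 0.1208]
tool_rot: [-2.25, -2.181, 0.003]
force: [-0.2, -0.1, -1.9]
finger_gap: 0.0116
finger_force: 97.8
```

>>> drive_tool --pt "0 0 0.001 0 0 0 -1" --pt "0 0 0.002 0 0 0 -1" --pt "0 0 0.003 0 0 0 -1" --pt "0 0 0.004 0 0 0 -1" --pt "0 0 0.004 0 0 0 -1"

```text
clock: 44.38
eef_pos: [0.5977, 0.0043, 0.1187]
tool_rot: [-2.251, -2.182, -0.001]
force: [-1.6, 1.0, 12.3]
finger_gap: 0.0118
finger_force: 99.9
```

>>> drive_tool --pt "0 0 -0.001 0 0 0 0.3" --pt "0 0 -0.001 0 0 0 0.3" --pt "0 0 -0.001 0 0 0 0.3" --pt "0 0 -0.001 0 0 0 0.3" --pt "0 0 -0.001 0 0 0 0.3"

```text
clock: 44.8
eef_pos: [0.5966, 0.0043, 0.118]
tool_rot: [-2.25, -2.181, 0.003]
force: [-0.8, -0.7, 0.4]
finger_gap: 0.0555
finger_force: 0.0
```

>>> drive_tool --pt "0 0 -0.03 0 0 0 0.3" --pt "0 0 -0.06 0 0 0 0.3" --pt "0 0 -0.09 0 0 0 0.3" --pt "0 0 -0.1 0 0 0 -1" --pt "0 0 -0.1 0 0 0 -1"

```text
clock: 45.22
eef_pos: [0.599, 0.0036, 0.221]
tool_rot: [-2.252, -2.184, -0.004]
force: [0.2, -0.5, -0.4]
finger_gap: 0.0322
finger_force: 0.0
```

```bash
python3 - <<'E'
from h import *
st(); f=grab("side"); save(f,"s23.png"); cv2.imwrite("pics/c23.png",cv2.resize(f["img"][130:260,290:450,::-1],None,fx=4,fy=4,interpolation=cv2.INTER_CUBIC))
t=grab("top")
for q in rects(t,"orange",.035,100): print(q)
plan((.601,.24,.21,-1.7),(.601,.24,.025,-1.7))
E
```

```text
t45.2 [0.599  0.0036 0.221 ] yaw -1.8 gap 0.0322 F 0.0 [ 0.2 -0.5 -0.4]
(array([ 594.3, -152.2]), array([48.9, 65.8]), 4.7, (374, 146, 22, 19))
(array([601.8, 155.8]), array([50.1, 67.2]), -0.1, (267, 144, 24, 18))
[0.118,-0.002,0.004,-0.2,-0.1,-0.0] [0.118,-0.002,0.004,-0.2,-0.1,-0.0]  -> [0.601 0.24  0.21 ]
[-0.000,-0.000,0.093,0.0,-0.0,0.0] [-0.000,-0.000,0.093,0.0,-0.0,0.0]  -> [0.601 0.24  0.025]
```

View pics/c23.png

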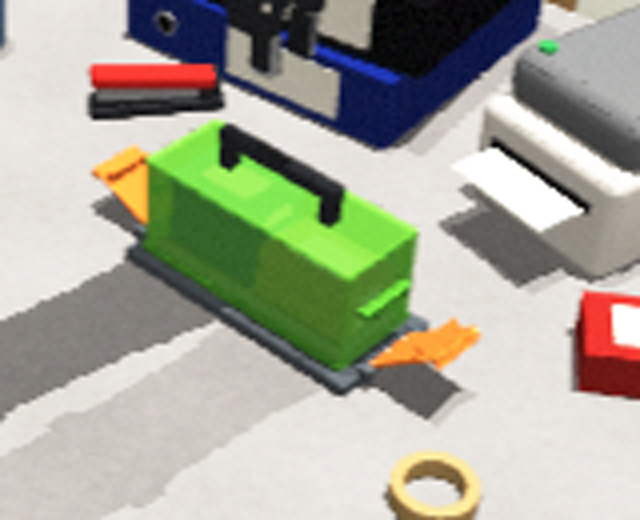

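>>> drive_tool --pt "0.118 -0.002 0.004 0 0 0 -1" --pt "0.118 -0.002 0.004 0 0 0 -1" --pt "0.118 -0.002 0.004 0 0 0 -1" --pt "0.118 -0.002 0.004 0 0 0 -1" --pt "0.118 -0.002 0.004 0 0 0 -1"

```text
clock: 45.73
eef_pos: [0.5976, 0.125, 0.2122]
tool_rot: [-2.243, -2.186, 0.007]
force: [-0.2, -1.1, 0.2]
finger_gap: -0.0001
finger_force: 0.0
```

>>> drive_tool --pt "0.118 -0.002 0.004 0 0 0 -1" --pt "0.118 -0.002 0.004 0 0 0 -1" --pt "0.118 -0.002 0.004 0 0 0 -1" --pt "0.118 -0.002 0.004 0 0 0 -1" --pt "0.118 -0.002 0.004 0 0 0 -1"

```text
clock: 46.15
eef_pos: [0.5997, 0.2413, 0.2092]
tool_rot: [-2.246, -2.184, 0.007]
force: [0.3, -1.7, -0.6]
finger_gap: -0.0001
finger_force: 0.0
```

>>> drive_tool --pt "0 0 0.093 0 0 0 -1" --pt "0 0 0.093 0 0 0 -1" --pt "0 0 0.093 0 0 0 -1" --pt "0 0 0.093 0 0 0 -1" --pt "0 0 0.093 0 0 0 -1"

```text
clock: 46.57
eef_pos: [0.6006, 0.2386, 0.1188]
tool_rot: [-2.253, -2.18, 0.004]
force: [0.4, 0.0, 0.6]
finger_gap: 0.0001
finger_force: 0.0
```

>>> drive_tool --pt "0 0 0.03 0 0 0 -1" --pt "0 0 0.06 0 0 0 -1" --pt "0 0 0.085 0 0 0 -1" --pt "0 0 0.096 0 0 0 -1" --pt "0 0 0.096 0 0 0 -1"

```text
clock: 46.98
eef_pos: [0.5993, 0.2402, 0.0218]
tool_rot: [-2.25, -2.181, 0.005]
force: [-0.8, 0.8, 0.6]
finger_gap: 0.0001
finger_force: 0.0
```

>>> drive_tool --pt "-0.015 0 0 0 0 0 -1" --pt "-0.03 0 0 0 0 0 -1" --pt "-0.042 0 -0.001 0 0 0 -1" --pt "-0.054 0 -0.006 0 0 0 -1" --pt "-0.065 0 -0.013 0 0 0 -1"

```text
clock: 47.4
eef_pos: [0.5998, 0.1927, 0.0401]
tool_rot: [-2.231, -2.185, -0.03]
force: [-8.3, 58.6, 33.2]
finger_gap: 0.0001
finger_force: 29.0
```

>>> drive_tool --pt "-0.006 0 -0.006 0 0 0 -1" --pt "-0.012 0 -0.012 0 0 0 -1" --pt "-0.016 0 -0.018 0 0 0 -1" --pt "-0.02 0 -0.024 0 0 0 -1" --pt "-0.022 0 -0.024 0 0 0 -1"

```text
clock: 47.82
eef_pos: [0.5981, 0.1509, 0.061]
tool_rot: [-2.255, -2.18, -0.0]
force: [0.3, 0.4, 0.3]
finger_gap: 0.0004
finger_force: 0.3
```

```bash
python3 - <<'E'
from h import *
st()
E
```

```text
t47.8 [0.5981 0.1509 0.061 ] yaw -1.9 gap 0.0004 F 0.3 [0.3 0.4 0.3]
```

```bash
python3 - <<'E'
from h import *
f=grab("side"); a=f["img"][120:230,290:400,::-1]
g=grab("wrist"); b=g["img"][:,:,::-1]
a=cv2.resize(a,(400,400),interpolation=cv2.INTER_CUBIC); b=cv2.resize(b[:,120:520],(400,400))
cv2.imwrite("pics/c24.png",np.hstack([a,b]))
E
```

```text
(no output)
```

View pics/c24.png

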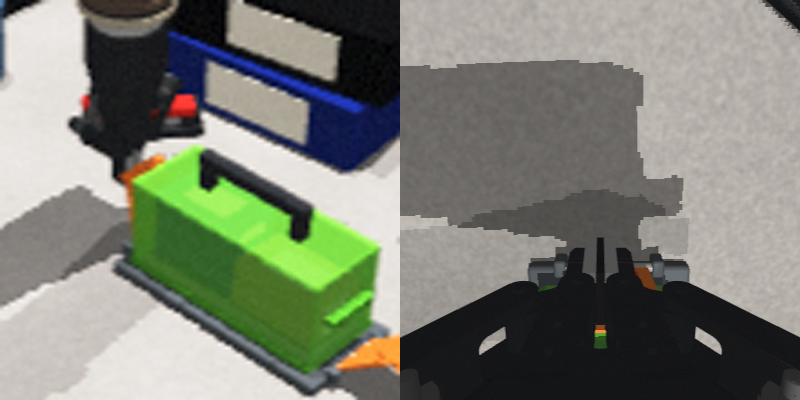

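>>> drive_tool --pt "-0.002 0 0 0 0 0 -1" --pt "-0.004 0 0 0 0 0 -1" --pt "-0.006 0 0 0 0 0 -1" --pt "-0.007 0 0 0 0 0 -1" --pt "-0.007 0 0 0 0 0 -1"

```text
clock: 48.33
eef_pos: [0.5965, 0.1461, 0.0584]
tool_rot: [-2.251, -2.181, 0.004]
force: [-0.7, 0.2, 0.1]
finger_gap: 0.0001
finger_force: 0.0
```

>>> drive_tool --pt "-0.001 0 0 0 0 0 -1" --pt "-0.002 0 0 0 0 0 -1" --pt "-0.003 0 0 0 0 0 -1" --pt "-0.004 0 0 0 0 0 -1" --pt "-0.004 0 0 0 0 0 -1"

```text
clock: 48.75
eef_pos: [0.5966, 0.1423, 0.0588]
tool_rot: [-2.25, -2.181, 0.003]
force: [-0.5, 0.3, -0.2]
finger_gap: 0.0003
finger_force: 0.0
```

>>> drive_tool --pt "-0.001 0 0 0 0 0 -1" --pt "-0.002 0 0 0 0 0 -1" --pt "-0.003 0 0 0 0 0 -1" --pt "-0.003 0 0 0 0 0 -1"

```text
clock: 49.08
eef_pos: [0.5965, 0.1398, 0.0588]
tool_rot: [-2.25, -2.181, 0.002]
force: [-0.3, 1.1, -0.4]
finger_gap: 0.0001
finger_force: 0.5
```

>>> drive_tool --pt "-0.001 0 0 0 0 0 -1" --pt "-0.002 0 0 0 0 0 -1" --pt "-0.002 0 0 0 0 0 -1"

```text
clock: 49.33
eef_pos: [0.5965, 0.1396, 0.0588]
tool_rot: [-2.248, -2.182, -0.0]
force: [0.8, 5.8, 0.2]
finger_gap: 0.0002
finger_force: 3.1
```

>>> drive_tool --pt "-0.001 0 0 0 0 0 -1" --pt "-0.002 0 0 0 0 0 -1" --pt "-0.002 0 0 0 0 0 -1"

```text
clock: 49.58
eef_pos: [0.5965, 0.1394, 0.0589]
tool_rot: [-2.245, -2.183, -0.002]
force: [0.6, 10.8, 0.1]
finger_gap: 0.0003
finger_force: 5.3
```

>>> drive_tool --pt "0.01 0 0 0 0 0 -1" --pt "0.04 0 0 0 0 0 -1" --pt "0.07 0 -0.01 0 0 0 -1" --pt "0.07 0 -0.05 0 0 0 -1" --pt "0.07 0 -0.09 0 0 0 -1"

```text
clock: 50.0
eef_pos: [0.5971, 0.2074, 0.1479]
tool_rot: [-2.245, -2.185, 0.01]
force: [0.9, 0.5, 0.7]
finger_gap: 0.0
finger_force: 0.0
```

>>> drive_tool --pt "0 0 -0.04 0 0 0 -1" --pt "0 0 -0.08 0 0 0 -1" --pt "0 0 -0.1 0 0 0 -1" --pt "0 0 -0.1 0 0 0 -1"

```text
clock: 50.33
eef_pos: [0.6024, 0.2047, 0.2546]
tool_rot: [-2.254, -2.183, -0.009]
force: [1.1, 0.4, 0.2]
finger_gap: 0.0
finger_force: 0.0
```

```bash
python3 - <<'E'
from h import *
st(); t=grab("top"); s=grab("side")
for q in rects(t,"orange",.086,20): print("top",q)
for q in rects(t,"orange",.035,20): print("top.035",q)
h=cv2.cvtColor(np.ascontiguousarray(s["img"]),cv2.COLOR_RGB2HSV); m=cv2.inRange(h,(5,170,120),(16,255,255))
n,l,stt,c=cv2.connectedComponentsWithStats(m); print([(x.tolist()) for x in stt[1:] if x[4]>15])
print("side px, shut left tab",proj(s,[[.6,.1295,.086],[.625,.1295,.086],[.575,.1295,.086],[.6,.122,.016]]).round().tolist())
plan((.6,.2,.27,-1.7),(.594,-.245,.27,-1.7),(.594,-.245,.02,-1.7,.1))
E
```

```text
t50.3 [0.6024 0.2047 0.2546] yaw -1.8 gap 0.0000 F 0.0 [1.1 0.4 0.2]
top (array([ 585.2, -145.7]), array([47.2, 63.6]), 4.7, (374, 146, 22, 19))
top (array([600.9, 119.6]), array([16.8, 48.5]), -89.8, (287, 141, 7, 18))
top.035 (array([ 594.3, -152.2]), array([48.9, 65.8]), 4.7, (374, 146, 22, 19))
top.035 (array([610.6, 122.4]), array([17.4, 50.2]), -89.8, (287, 141, 7, 18))
[[384, 210, 25, 12, 135]]
side px, shut left tab [[329.0, 166.0], [334.0, 163.0], [324.0, 169.0], [331.0, 183.0]]
[-0.005,0.000,-0.020,-0.3,-0.3,-0.1]  -> [0.6  0.2  0.27]
[-0.148,0.002,0.000,0.0,0.0,0.0] [-0.148,0.002,0.000,0.0,0.0,0.0] [-0.148,0.002,0.000,0.0,0.0,0.0]  -> [ 0.594 -0.245  0.27 ]
[0.000,0.000,0.083,-0.0,0.0,0.0] [0.000,0.000,0.083,-0.0,0.0,0.0] [0.000,0.000,0.083,-0.0,0.0,0.0]  -> [ 0.594 -0.245  0.02 ]
```

>>> drive_tool --pt "-0.153 0.002 -0.02 0 0 0 -1" --pt "-0.153 0.002 -0.02 0 0 0 -1" --pt "-0.153 0.002 -0.02 0 0 0 -1" --pt "-0.153 0.002 -0.02 0 0 0 -1" --pt "-0.153 0.002 -0.02 0 0 0 -1"

```text
clock: 50.85
eef_pos: [0.5963, 0.0426, 0.2681]
tool_rot: [-2.263, -2.171, 0.008]
force: [0.0, -1.0, -0.2]
finger_gap: -0.0002
finger_force: 0.0
```

>>> drive_tool --pt "-0.148 0.002 0 0 0 0 -1" --pt "-0.148 0.002 0 0 0 0 -1" --pt "-0.148 0.002 0 0 0 0 -1" --pt "-0.148 0.002 0 0 0 0 -1" --pt "-0.148 0.002 0 0 0 0 -1"

```text
clock: 51.27
eef_pos: [0.5925, -0.1036, 0.2665]
tool_rot: [-2.261, -2.172, 0.009]
force: [-1.2, -0.3, 0.1]
finger_gap: 0.0001
finger_force: 0.0
```

>>> drive_tool --pt "-0.148 0.002 0 0 0 0 -1" --pt "-0.148 0.002 0 0 0 0 -1" --pt "-0.148 0.002 0 0 0 0 -1" --pt "-0.148 0.002 0 0 0 0 -1" --pt "-0.148 0.002 0 0 0 0 -1"

```text
clock: 51.68
eef_pos: [0.5895, -0.2506, 0.2655]
tool_rot: [-2.259, -2.172, 0.01]
force: [-0.8, 0.4, -0.4]
finger_gap: 0.0
finger_force: 0.0
```

>>> drive_tool --pt "0 0 0.12 0 0 0 -1" --pt "0 0 0.12 0 0 0 -1" --pt "0 0 0.12 0 0 0 -1" --pt "0 0 0.12 0 0 0 -1" --pt "0 0 0.12 0 0 0 -1"

```text
clock: 52.1
eef_pos: [0.5898, -0.242, 0.1449]
tool_rot: [-2.246, -2.179, 0.007]
force: [0.2, -0.2, 0.3]
finger_gap: 0.0002
finger_force: 0.0
```

>>> drive_tool --pt "0 0 0.03 0 0 0 -1" --pt "0 0 0.06 0 0 0 -1" --pt "0 0 0.085 0 0 0 -1" --pt "0 0 0.1 0 0 0 -1" --pt "0 0 0.11 0 0 0 -1"

```text
clock: 52.52
eef_pos: [0.5915, -0.2431, 0.0376]
tool_rot: [-2.25, -2.183, 0.002]
force: [0.2, 0.1, 0.9]
finger_gap: 0.0001
finger_force: 0.0
```

>>> drive_tool --pt "0 0 0 0 0 0 -1" --pt "0 0 0 0 0 0 -1" --pt "0 0 0 0 0 0 -1"

```text
clock: 52.77
eef_pos: [0.5918, -0.2439, 0.0392]
tool_rot: [-2.252, -2.183, 0.001]
force: [-0.1, -0.2, 0.6]
finger_gap: -0.0004
finger_force: 0.0
```

>>> drive_tool --pt "0 0.002 0.013 0 0 0 -1" --pt "0 0.002 0.026 0 0 0 -1" --pt "0.015 0.002 0.026 0 0 0 -1" --pt "0.03 0.002 0.026 0 0 0 -1" --pt "0.036 0.002 0.026 0 0 0 -1"

```text
clock: 53.18
eef_pos: [0.5933, -0.2047, 0.0101]
tool_rot: [-2.247, -2.182, 0.002]
force: [0.8, 0.7, 0.7]
finger_gap: 0.0001
finger_force: 0.0
```

>>> drive_tool --pt "0.002 0 0 0 0 0 -1" --pt "0.004 0 0 0 0 0 -1" --pt "0.005 0 0 0 0 0 -1" --pt "0.006 0 0 0 0 0 -1"

```text
clock: 53.52
eef_pos: [0.5935, -0.2022, 0.0114]
tool_rot: [-2.252, -2.181, 0.003]
force: [-0.5, -0.6, 0.6]
finger_gap: 0.0004
finger_force: 0.0
```

Now follow the tab's arc: mostly up, slightly inward.

>>> drive_tool --pt "0.002 0 -0.001 0 0 0 -1" --pt "0.004 0 -0.003 0 0 0 -1" --pt "0.006 0 -0.006 0 0 0 -1" --pt "0.008 0 -0.01 0 0 0 -1"

```text
clock: 53.85
eef_pos: [0.5938, -0.1933, 0.0216]
tool_rot: [-2.25, -2.181, 0.003]
force: [-0.5, 0.2, -0.7]
finger_gap: -0.0003
finger_force: 0.3
```

>>> drive_tool --pt "0.002 0 -0.004 0 0 0 -1" --pt "0.004 0 -0.008 0 0 0 -1" --pt "0.007 0 -0.012 0 0 0 -1"

```text
clock: 54.1
eef_pos: [0.5943, -0.1865, 0.034]
tool_rot: [-2.251, -2.181, 0.003]
force: [-0.6, -1.1, -0.6]
finger_gap: -0.0002
finger_force: 0.3
```

>>> drive_tool --pt "0.003 0 -0.004 0 0 0 -1" --pt "0.006 0 -0.008 0 0 0 -1" --pt "0.01 0 -0.012 0 0 0 -1" --pt "0.014 0 -0.016 0 0 0 -1"

```text
clock: 54.43
eef_pos: [0.5948, -0.172, 0.0498]
tool_rot: [-2.25, -2.181, 0.003]
force: [0.1, -1.0, 0.6]
finger_gap: 0.0001
finger_force: 0.2
```

>>> drive_tool --pt "0.004 0 -0.003 0 0 0 -1" --pt "0.009 0 -0.006 0 0 0 -1" --pt "0.014 0 -0.009 0 0 0 -1" --pt "0.019 0 -0.01 0 0 0 -1"

```text
clock: 54.77
eef_pos: [0.5956, -0.153, 0.06]
tool_rot: [-2.25, -2.182, 0.002]
force: [0.3, -0.4, 0.5]
finger_gap: -0.0001
finger_force: 0.4
```

```bash
python3 - <<'E'
from h import *
st(); t=grab("top")
for q in rects(t,"orange",.07,20): print("top",q)
E
```

```text
t54.8 [ 0.5956 -0.153   0.06  ] yaw -1.8 gap -0.0001 F 0.4 [ 0.3 -0.4  0.5]
top (array([602.5, 117.6]), array([11.4, 46.2]), -89.8, (289, 142, 5, 17))
```

Right catch is up behind the finger (no longer seen lying out). Press it shut.

>>> drive_tool --pt "0.003 0 0 0 0 0 -1" --pt "0.006 0 0 0 0 0 -1" --pt "0.009 0 0 0 0 0 -1" --pt "0.01 0 0 0 0 0 -1"

```text
clock: 55.15
eef_pos: [0.5957, -0.1429, 0.0593]
tool_rot: [-2.249, -2.182, 0.003]
force: [-0.4, -0.0, 0.9]
finger_gap: 0.0003
finger_force: 0.2
```

>>> drive_tool --pt "0.001 0 0 0 0 0 -1" --pt "0.002 0 0 0 0 0 -1" --pt "0.003 0 0 0 0 0 -1" --pt "0.003 0 0 0 0 0 -1"

```text
clock: 55.48
eef_pos: [0.5957, -0.1412, 0.0595]
tool_rot: [-2.251, -2.181, 0.004]
force: [0.6, -2.7, -0.5]
finger_gap: -0.0001
finger_force: 1.3
```

>>> drive_tool --pt "0.001 0 0 0 0 0 -1" --pt "0.002 0 0 0 0 0 -1" --pt "0.003 0 0 0 0 0 -1" --pt "0.003 0 0 0 0 0 -1"

```text
clock: 55.82
eef_pos: [0.5956, -0.1408, 0.0596]
tool_rot: [-2.255, -2.181, 0.006]
force: [0.5, -11.0, -2.6]
finger_gap: -0.0002
finger_force: 5.0
```

>>> drive_tool --pt "-0.01 0 0 0 0 0 -1" --pt "-0.04 0 0 0 0 0 -1" --pt "-0.07 0 -0.01 0 0 0 -1" --pt "-0.08 0 -0.05 0 0 0 -1" --pt "-0.08 0 -0.09 0 0 0 -1"

```text
clock: 56.23
eef_pos: [0.5915, -0.2217, 0.149]
tool_rot: [-2.254, -2.174, 0.009]
force: [1.1, 0.3, 1.2]
finger_gap: -0.0001
finger_force: 0.0
```

>>> drive_tool --pt "-0.1 -0.02 -0.1 0 0 0 -1" --pt "-0.1 -0.02 -0.1 0 0 0 -1" --pt "-0.1 -0.02 -0.1 0 0 0 -1" --pt "-0.1 -0.02 -0.1 0 0 0 -1" --pt "-0.1 -0.02 -0.1 0 0 0 -1"

```text
clock: 56.65
eef_pos: [0.5706, -0.3233, 0.2532]
tool_rot: [-2.261, -2.18, 0.002]
force: [0.4, -0.1, -0.5]
finger_gap: -0.0
finger_force: 0.0
```

```bash
python3 - <<'E'
from h import *
st(); t=grab("top"); save(t,"t30.png"); s=grab("side")
for q in rects(t,"orange",.086,20): print("top",q)
for q in rects(t,"green",.106,200): print("green",q)
h=cv2.cvtColor(np.ascontiguousarray(t["img"]),cv2.COLOR_RGB2HSV)
dark=(h[:,:,2]<50).astype(np.uint8); dark[:140]=0;dark[158:]=0;dark[:,:305]=0;dark[:,360:]=0
ys,xs=np.nonzero(dark);print(cv2.minAreaRect(ray(t,np.c_[xs,ys],.141)[:,:2].astype(np.float32)*1000))
h=cv2.cvtColor(np.ascontiguousarray(s["img"]),cv2.COLOR_RGB2HSV); m=cv2.inRange(h,(5,170,120),(16,255,255))
n,l,stt,c=cv2.connectedComponentsWithStats(m); print([(x.tolist()) for x in stt[1:] if x[4]>8])
print("shut right outer corners px",proj(s,[[.62,-.1295,.086],[.57,-.1295,.086],[.62,-.123,.02],[.57,-.123,.02]]).round().tolist())
E
```

```text
t56.6 [ 0.5706 -0.3233  0.2532] yaw -2.1 gap -0.0000 F 0.0 [ 0.4 -0.1 -0.5]
top (array([599.5, 116.8]), array([11.2, 45.6]), -89.8, (289, 142, 5, 17))
green (array([588.6,   1.5]), array([ 98.9, 221.3]), -1.8, (292, 134, 81, 38))
((589.025390625, 2.2327003479003906), (116.74424743652344, 10.670356750488281), 84.52647399902344)
[[382, 200, 12, 21, 134]]
shut right outer corners px [[396.0, 197.0], [386.0, 205.0], [392.0, 212.0], [383.0, 220.0]]
```

>>> drive_tool --pt "-0.1 -0.08 -0.05 0 0 0 -1" --pt "-0.1 -0.08 -0.05 0 0 0 -1" --pt "-0.1 -0.08 -0.05 0 0 0 -1" --pt "-0.1 -0.08 -0.05 0 0 0 -1" --pt "-0.1 -0.08 -0.05 0 0 0 -1"

```text
clock: 57.17
eef_pos: [0.4859, -0.418, 0.2997]
tool_rot: [-2.256, -2.176, 0.004]
force: [0.4, 0.3, -0.1]
finger_gap: 0.0003
finger_force: 0.0
```

>>> drive_tool --pt "0 0 0 0 0 0 -1" --pt "0 0 0 0 0 0 -1" --pt "0 0 0 0 0 0 -1" --pt "0 0 0 0 0 0 -1" --pt "0 0 0 0 0 0 -1"

```text
clock: 57.58
eef_pos: [0.4897, -0.4141, 0.2984]
tool_rot: [-2.247, -2.183, 0.003]
force: [-0.3, -0.2, 0.8]
finger_gap: 0.0001
finger_force: 0.0
```

```bash
python3 - <<'E'
from h import *
st(); t=grab("top")
h=cv2.cvtColor(np.ascontiguousarray(t["img"]),cv2.COLOR_RGB2HSV); m=cv2.inRange(h,(5,150,80),(17,255,255))
n,l,stt,c=cv2.connectedComponentsWithStats(m)
print([x.tolist() for x in stt[1:] if x[4]>15 and 250<x[0]<400 and 120<x[1]<180])
print("predicted shut tabs outer",proj(t,[[.6,.1295,.086],[.594,-.1295,.086]]).round(1).tolist())
for q in rects(t,"green",.106,200): print("green",q)
E
```

```text
t57.6 [ 0.4897 -0.4141  0.2984] yaw -1.7 gap 0.0001 F 0.0 [-0.3 -0.2  0.8]
[[287, 141, 7, 21, 110], [372, 143, 7, 21, 111]]
predicted shut tabs outer [[286.5, 149.8], [378.7, 151.8]]
green (array([588.6,   1.5]), array([ 98.9, 221.3]), -1.8, (292, 134, 81, 38))
```

Both tabs' outer edges lie at the columns predicted for shut (287 and 379), and the hood reads the same as at the start. I'm handing the job in.

```bash
python3 -c "
from plant import ctrl
print(ctrl.job_done())"
```

```text
the job is handed in; nothing more can be done
None
```

The job is handed in, with no verdict shown: 2 kraft and 3 blue boxes are stacked in separate columns, the hood measures back fully down, and both catches measure shut. I viewed 17 pictures against the limit of 14, and the wrist force peaked at about 67 N (limit 120 N) while I raised the left catch.

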